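# Turn a blind spacer hole-up and hold it on the depth comparator

## Robot

A 6-joint arm with a two-finger parallel gripper is mounted at the origin on a cart in front of the work surface, level with it; the furniture and walls round the work are solid. World frame = base frame: x ahead of the robot, y to its left, z up, the work surface at z = 0. Lengths are in m, angles in rad, forces in N, time in s.
With the tool pointing down it reaches from about 0.35 to 0.975 m from the base axis. Payload 4.9 kg.
Tool frame: the origin (TCP) lies at the very end of the fingers, on their centre line; the grasp point (between the pads) lies 19 mm behind it; z points along the fingers, y is the line along which they close (so a half turn about z gives the same grasp; the last joint's range is limited). The gripper opens to 85 mm and grips with 20 to 120 N. Pads are 22 mm wide; open, the fingers measure 114 mm over their backs; the gripper's body (76 mm by 85 mm) begins 54 mm behind the grasp point. The pads swing forward as they close: fully open they stand 13 mm farther back than shut.
Start: joints at [-1.324, 0.053, 1.613, -0, 1.476, -0.119], TCP at [0.224, -0.584, 0.21] pointing down, gripper open.
Joint ranges: [-3.01, 3.01], [-1.01, 2.22], [0.06, 2.58], [-1.02, 4.17], [0.09, 2.62], [-3.14, 3.14]. Speed limits (rad/s): [2.57, 2.57, 3.14, 3.14, 3.14, 3.14].

## Interface

Orientations are given as a unit quaternion [w, x, y, z].
In Python, from plant import manip, vision, order gives the robot as it stands.
- The arm moves only by the tool play_rows, never from a script. Its argument "steps" is a list that holds one entry, the list of rows, each a list of 6 numbers: the shift along the tool's x, y, z in mm, then the turn, a rotation vector about the tool's x, y, z in degrees. A call has 1 to 12 rows; each row is the pose to reach, as a shift and turn from the pose commanded when the call began, along the tool's axes at that moment; what a row does not reach only later rows make up. A row lasts 1/12 s, in which the tool goes at most 41.7 mm and 7.16 degrees, less where a joint would pass 70% of its speed; a pose out of reach is approached as far as the arm can. A call with a gripper value outside its range is refused whole. "claw" is the gripper's target within -1 to 1 (fully open at 1, half-way at 0, shut at -1), set as the call begins (left out, the last holds). The fingers move at their own pace and stop on an object; the grip force is fixed at half the most. Time passes only in rows, so rows that repeat a pose let the fingers close. It gives the time, the measured TCP pose, the force, the opening and the grip force at its end, in the units of the state.
- manip.state(): the state, without advancing time (a new reading comes with each control period).
- vision.grab_frame(name): name is "side" or "top" or "wrist"; returns (picture, depth): 480x640x3 uint8, blue, green, red; 480x640 float32, m along the optical axis (not along the pixel's ray), 0 where there is no reading.
- vision.camera_info(name): a dict with "K" (3x3 intrinsics, pixels), "eye" and "orientation" of the camera in the world; the wrist camera has in their place "T_tool_cam" (4x4, takes a point from camera to tool coordinates, whose origin is the TCP and whose axes are the flange's). Camera axes: x right, y down, z forward; pixel columns grow to the right and rows downward; lengths in m; the calibration is good to about 2 mm. The wrist camera is an equidistant fisheye: a pixel r from the principal point sees the ray r / f radians off the axis. A picture is of the moment at which its call begins: read the wrist's pose just before it. camera_info takes no time and is no camera call.
- order.job_done(): hands the job in; it is judged then, once.
The state is a dict: "time": time; "joint_pos": joint angles; "joint_vel": joint speeds; "joint_efforts": joint torques, N m; "tool_pos": TCP position; "tool_rot": TCP orientation; "contact_force": force on the tool from outside, world axes, zero at the start; "ft_torque": the same for the moment, N m; "gripper_width": opening from 0.0 (shut) to 1.0 (fully open); "grasp_force": force on a finger pad.
Only numpy, scipy, OpenCV 4.12 (cv2) and the standard library are available. Lean on these libraries where they do the work, as an engineer would, in place of code of your own. Each camera call takes 0.05 s, during which the arm holds its last target. There are 200 camera calls.

## Task

Check the depth of the blind hole in the round aluminium spacer: pick it up from the bench, lay it in the sloped V-rest with the hole end uphill and the plain end down on the stop, and let go so that you can take a new grip. Then turn it upright, hole up, and bring it up from below under the indicator on the blue stand, feeling the spindle go into the hole, gently, until the spacer's rim is flush on the steel stop ring; the plain end must never drive the spindle in. Finish while still holding the spacer there, upright and pressed lightly on the ring so that the dial can be read, with the ring gauge, the loupe and the small steel block left where they stand.

Things in the scene. Friction and masses are not known exactly. Their poses are not given: they have to be found in the camera images.
- spacer: round aluminium spacer, 32 mm diameter, 70 mm long, about 180 g, at first lying on the bench (axis 16 mm up). One end has a blind hole on the axis, 18 mm diameter, 34 mm deep; the other is solid; outside the ends look alike. Origin: middle of the bar; z runs along the bar and points out of the hole end (mouth z = +35 mm, plain end z = -35 mm). Its turn about z means nothing
- bore_mouth (a point): centre of the spacer's hole mouth, in the plane of the rim (35 mm from the spacer's middle, same axes as the spacer).
- v_rest: fixed steel V-rest on a grey base plate (98 x 62 x 10 mm): a groove 22 mm wide, 57 mm long, so fingers pass on both sides of it, sloping at 45 degrees. Origin on the bench under the seat; x level, uphill (away from the robot); z up. Groove axis along (x + z)/sqrt 2. A stop lip 22 mm wide at the lower end carries the spacer's end face
- rest_seat (a point): middle of a spacer that lies home in the V-rest on the stop; 88 mm above the bench (same axes as the V-rest). The bottom of the groove lies 18.5 mm from here, square to the slope; the stop's face 35 mm downhill
- depth_stand: fixed depth comparator: blue base 170 x 100 x 20 mm (from 45 mm before to 125 mm behind the spindle), 24 mm column 95 mm behind the spindle, stop ring on an arm, above it a dial indicator (58 mm dial, centre 310 mm up; its stem begins 226 mm, its clamp arm 250 mm up). Origin on the bench under the spindle; x level, away from the robot to the column; z up
- stop_face (a point): centre of the underside of the stop ring (34 mm outer, 14 mm inner diameter, 8 mm thick), 160 mm above the bench, on the spindle's axis. The spacer's rim comes flush against it from below. Same axes as the stand.
- probe_tip (a point): lower end of the indicator's spindle (6 mm thick, its foot 8 mm). At rest it hangs 40 mm below the stop ring's underside, 120 mm above the bench.
- spindle (a joint): how far the indicator's spindle is pushed up, in m: 0 at rest, 0.030 at its end. The spring pushes down with about 1.0 N at the start and 100 N/m more. With a spacer's rim flush on the ring and the spindle on the bottom of the hole it reads about 0.006.
- ring_gauge: bystander: steel ring gauge 58 mm in diameter, 18 mm high; origin at the centre of its underside.
- loupe: bystander: black loupe 41 mm in diameter, 31 mm high; origin at the centre of its underside.
- steel_block: bystander: small ground steel block 25 x 26 x 22 mm; origin at the centre of its underside.
- video_gauge: large fixed measuring machine behind and to the left of the work, only to be kept clear of. Origin on the bench under it; z up; its front looks along its own -x. Base and stage reach about 280 mm to the front of the origin, the stage's top is 236 mm above the bench, and a black hand knob sticks out on its right, up to 235 mm along its -y, 193 mm to the front, 156 mm up
Mind the look-alikes: they are no part of the job. Leave any turquoise look-alike of the spacer alone.

How it is judged:
By the outcome, as a careful person would: the job done as asked, in the order asked, and still so for the second after the job is handed in, while the arm keeps its last pose, push and grip.
It also fails if it takes over 67 s, if anything falls off the work surface, if the arm or the gripper's body presses on something with over 40 N, if the wrist force passes 120 N, or if a joint passes its speed limit or range.

## Working session

There is one attempt and no reset: what is moved stays moved. The work goes in short steps, Python scripts to look and compute and a tool call to move; the robot and the scene stay as the last step left them, time stands still between calls to the robot, and variables do not carry over. Pictures are saved under pics/ and viewed, at most 12 in all, crops included, and the job is handed in when it is done.

Besides the shell and the picture viewer there is one more tool, called after "Emit:" by a JSON object that holds its "name" and its "arguments", one argument or row to a line. play_rows: Moves the arm, as the interface text tells. Its arguments: {"type":"object","properties":{"steps":{"type":"array"},"claw":{"type":"number"}},"required":["steps"]}

```bash
ls; mkdir -p pics; cat > h.py <<'E'
import numpy as np, cv2
from scipy.spatial.transform import Rotation as R
from plant import manip, vision, order
def rot(q): return R.from_quat([q[1],q[2],q[3],q[0]])
E
python3 - <<'E'
from h import *
s=manip.state(); print(s)
for n in ("side","top","wrist"):
    print(n,vision.camera_info(n))
    p,d=vision.grab_frame(n); cv2.imwrite(f"pics/{n}0.png",p); np.save(f"pics/{n}0.npy",d)
E
```

```text
pics
{'time': 0.0, 'joint_pos': array([-1.32398793e+00,  5.33377372e-02,  1.61429388e+00,  2.14663383e-05,
        1.47600111e+00, -1.18996526e-01]), 'joint_vel': array([-0.00193127,  0.00067181,  0.00068394, -0.00104197,  0.00050484,
        0.0003931 ]), 'joint_efforts': array([-1.14654864e-03, -3.93670321e+01, -3.70178211e+01, -2.08903957e-04,
        7.05042956e-03, -3.87562537e-06]), 'tool_pos': array([ 0.22340783, -0.58299418,  0.20867499]), 'tool_rot': array([-1.01863614e-03,  9.83319598e-01,  1.81883280e-01, -5.44798671e-05]), 'contact_force': array([ 0.67656979,  0.4495366 , -0.42411289]), 'ft_torque': array([-0.0393785 , -0.02835192,  0.02890452]), 'grasp_force': 0.0, 'gripper_width': 0.9986019826186368}
side {'K': array([[490.79237978,   0.        , 320.14482558],
       [  0.        , 490.79237978, 245.03710307],
       [  0.        ,   0.        ,   1.        ]]), 'eye': array([ 0.4701973 , -1.15446396,  0.55829521]), 'orientation': array([-0.52490201,  0.8491776 , -0.05372851,  0.02210287])}
top {'K': array([[454.93714838,   0.        , 320.26339883],
       [  0.        , 454.93714838, 240.77271765],
       [  0.        ,   0.        ,   1.        ]]), 'eye': array([ 0.49238781, -0.24463954,  0.99771158]), 'orientation': array([-0.04539307,  0.71571764, -0.69656092,  0.02214999])}
wrist {'K': array([[371.64829954,   0.        , 319.54984658],
       [  0.        , 371.64829954, 235.13692747],
       [  0.        ,   0.        ,   1.        ]]), 'T_tool_cam': array([[-1.33889042e-03, -9.57733825e-01, -2.87652791e-01,
         7.31654852e-02],
       [ 9.99998797e-01, -1.50755537e-03,  3.64842504e-04,
         5.00998568e-04],
       [-7.83074517e-04, -2.87651956e-01,  9.57734691e-01,
        -1.63871680e-01],
       [ 0.00000000e+00,  0.00000000e+00,  0.00000000e+00,
         1.00000000e+00]])}
```

View pics/top0.png

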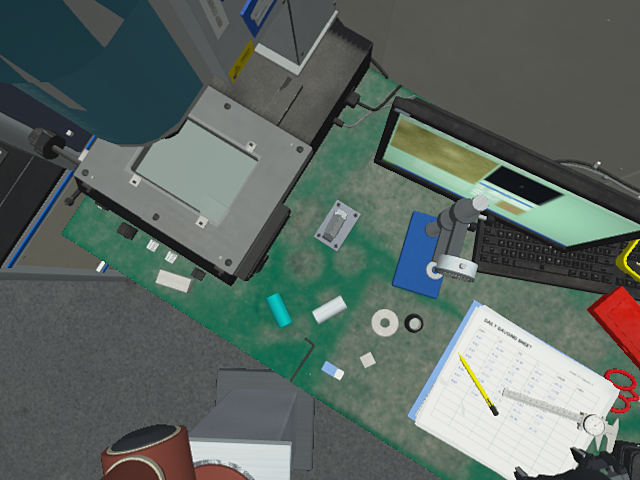

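View pics/side0.png

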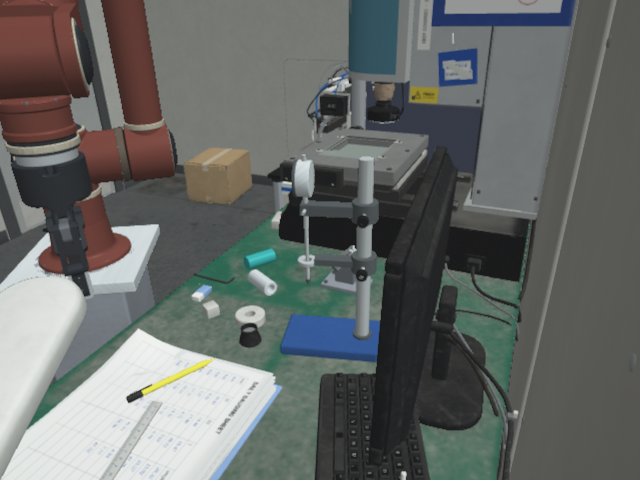

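The top view shows the silver spacer at (329,309) and the turquoise look-alike at (278,310). The V-rest is at (338,224), the blue stand at (418,255), the ring gauge at (385,322), the loupe at (413,323) and the block at (367,360). In the side view the spacer is at (262,282). Other things that could be taken for the spacer are the turquoise bar and the white/blue eraser at (333,370). I choose the silver one. Next I'll measure and crop to find the hole end.

```bash
cat >> h.py <<'E'
def cam(n):
    c=vision.camera_info(n); return c["K"],rot(c["orientation"]).as_matrix(),c["eye"]
def cloud(n,d):
    K,M,e=cam(n); v,u=np.mgrid[0:480,0:640]
    P=np.stack([(u-K[0,2])/K[0,0]*d,(v-K[1,2])/K[1,1]*d,d],-1)
    return P@M.T+e
def proj(n,X):
    K,M,e=cam(n); p=(np.asarray(X)-e)@M; return p[...,:2]/p[...,2:]*K[0,0]+K[:2,2]
E
python3 - <<'E'
from h import *
T=cv2.imread("pics/top0.png");S=cv2.imread("pics/side0.png")
a=cv2.resize(T[185:345,260:460],None,fx=4,fy=4,interpolation=cv2.INTER_CUBIC)[:600]
b=cv2.resize(S[235:355,190:390],None,fx=4,fy=4,interpolation=cv2.INTER_CUBIC)
cv2.imwrite("pics/a1.png",a[:600]);cv2.imwrite("pics/b1.png",b)
P=cloud("top",np.load("pics/top0.npy"));Q=cloud("side",np.load("pics/side0.npy"))
for n,u,v in [("spacer",329,309),("turq",278,310),("vrest",338,224),("ring",385,312),("loupe",413,323),("block",367,360),("base",410,270),("bench",330,340),("dialtop",460,266),("coltop",480,203)]:
    print(n,P[v,u].round(4))
for n,u,v in [("spacer",262,282),("ring",308,261),("col",367,200),("dial",305,180),("base",320,340)]: print("side",n,Q[v,u].round(4))
E
```

```text
spacer [ 0.441  -0.234   0.0315]
turq [ 0.4356 -0.1265  0.0313]
vrest [ 0.6158 -0.2483  0.075 ]
ring [ 0.4375 -0.353   0.0163]
loupe [ 0.4168 -0.4111  0.0241]
block [ 0.3369 -0.3164  0.0211]
base [ 0.528  -0.4045  0.0194]
bench [ 0.3729 -0.2376 -0.0019]
dialtop [ 0.5238 -0.4218  0.3451]
coltop [ 0.6149 -0.4501  0.3458]
side spacer [ 0.4403 -0.254   0.0268]
side ring [ 0.5258 -0.4278  0.1637]
side col [ 0.4702 -1.1545  0.5583]
side dial [ 0.5233 -0.4561  0.3168]
side base [ 0.5401 -0.4564  0.0188]
```

View pics/a1.png

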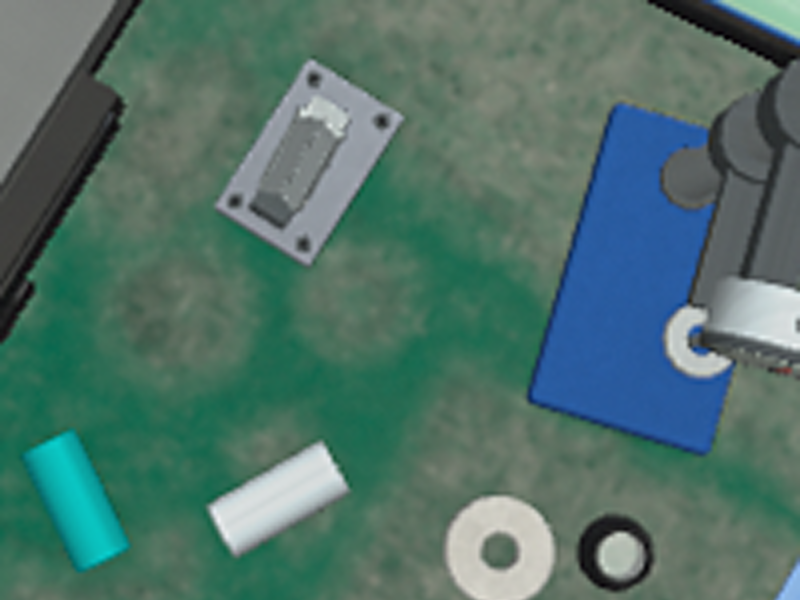

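View pics/b1.png

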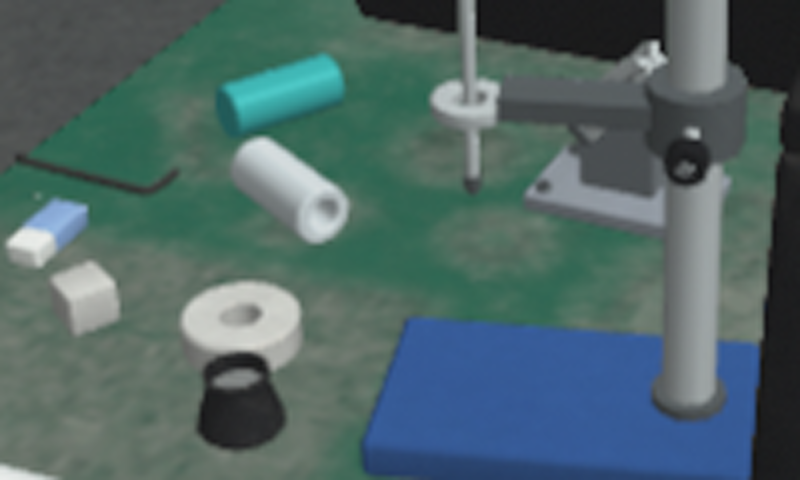

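The side crop shows the hole at the spacer's near end, at crop (322,210). In the top crop that is the upper right end, at (335,465), so the hole points toward -y. In the top crop the V-rest plate corners are (310,60), (404,118), (308,265) and (216,207), the stop lip is at (270,205), and the stop ring is at (697,340). Next come precise poses.

```bash
cat >> h.py <<'E'
def ray(n,uv,z):
    K,M,e=cam(n); d=M@np.array([(uv[0]-K[0,2])/K[0,0],(uv[1]-K[1,2])/K[1,1],1]); return e+d*(z-e[2])/d[2]
E
python3 - <<'E'
from h import *
P=cloud("top",np.load("pics/top0.npy"))
f=lambda c:(260+(c[0]+.5)/4-.5,185+(c[1]+.5)/4-.5)
c=[ray("top",f(x),.010) for x in [(310,60),(404,118),(308,265),(216,207)]]
print("vplate",np.round(c,4),"ctr",np.mean(c,0).round(4)); 
up=(c[0]-c[3]+c[1]-c[2])[:2]; print("yaw uphill",np.degrees(np.arctan2(up[1],up[0])), np.linalg.norm(up)/2, np.linalg.norm(c[0]-c[1]))
b=[ray("top",f(x),.020) for x in [(615,103),(530,400),(708,453)]]
up=(b[0]-b[1]); print("base",np.round(b,4),np.degrees(np.arctan2(up[1],up[0])),np.linalg.norm(up),np.linalg.norm(b[1]-b[2]))
x=up[:2]/np.linalg.norm(up[:2]); y=np.array([-x[1],x[0]])
print("spindle from base", b[1][:2]+.045*x-.05*y)
print("ring z.168", ray("top",f((697,341)),.168))
# spacer segmentation
m=(P[...,2]>.012)&(P[...,2]<.04)&(abs(P[...,0]-.441)<.05)&(abs(P[...,1]+.234)<.05)
n,l,st,ce=cv2.connectedComponentsWithStats(m.astype(np.uint8)); k=l[309,329]
q=P[l==k]; box=cv2.minAreaRect(q[:,:2].astype(np.float32)); 
w,V=np.linalg.eigh(np.cov(q[:,:2].T)); a=V[:,1]; print("spacer",len(q),q.mean(0),box,np.degrees(np.arctan2(a[1],a[0])))
cc=[ray("top",f(t),.016) for t in [(208,508),(236,555),(350,490),(322,441)]]; print(np.round(cc,4),np.mean(cc,0))
# spindle in side: measured tip at crop b1 (473,187)->z=.12 ; ring (465,105)
g=lambda c:(190+(c[0]+.5)/4-.5,235+(c[1]+.5)/4-.5)
print("side tip",ray("side",g((473,190)),.120),"ring mid",ray("side",g((464,100)),.166))
# slope of rest
m=(abs(P[...,0]-.616)<.05)&(abs(P[...,1]+.248)<.04)&(P[...,2]>.03); q=P[m]; print(q[:: max(1,len(q)//25)].round(3))
E
```

```text
vplate [[ 0.6785 -0.2452  0.01  ]
 [ 0.6475 -0.2974  0.01  ]
 [ 0.5655 -0.247   0.01  ]
 [ 0.5959 -0.196   0.01  ]] ctr [ 0.6218 -0.2464  0.01  ]
yaw uphill -31.2190193014326 0.09618142617666472 0.060690840060073435
base [[ 0.6568 -0.4104  0.02  ]
 [ 0.4958 -0.3669  0.02  ]
 [ 0.4706 -0.461   0.02  ]] -15.127662315938048 0.16673208168841727 0.09746955819009952
spindle from base [ 0.52621846 -0.42687759]
ring z.168 [ 0.52399899 -0.42311005  0.168     ]
spacer 497 [ 0.44051989 -0.23444014  0.02875902] ((0.44008246064186096, -0.2348349690437317), (0.031742557883262634, 0.06992798298597336), 31.384777069091797) 121.56527739367893
[[ 0.4335 -0.1969  0.016 ]
 [ 0.4091 -0.2125  0.016 ]
 [ 0.4453 -0.2724  0.016 ]
 [ 0.4708 -0.2568  0.016 ]] [ 0.43967668 -0.2346639   0.016     ]
side tip [ 0.5246336  -0.42393347  0.12      ] ring mid [ 0.52195474 -0.42670696  0.166     ]
[[ 0.645 -0.247  0.084]
 [ 0.638 -0.24   0.092]
 [ 0.636 -0.248  0.092]
 [ 0.633 -0.25   0.095]
 [ 0.633 -0.252  0.086]
 [ 0.63  -0.254  0.088]
 [ 0.628 -0.256  0.091]
 [ 0.626 -0.258  0.095]
 [ 0.624 -0.26   0.094]
 [ 0.622 -0.26   0.092]
 [ 0.621 -0.26   0.087]
 [ 0.618 -0.228  0.07 ]
 [ 0.616 -0.228  0.069]
 [ 0.614 -0.23   0.066]
 [ 0.612 -0.23   0.066]
 [ 0.61  -0.23   0.066]
 [ 0.609 -0.23   0.062]
 [ 0.607 -0.23   0.061]
 [ 0.605 -0.232  0.059]
 [ 0.604 -0.234  0.053]
 [ 0.601 -0.238  0.059]
 [ 0.599 -0.241  0.06 ]
 [ 0.596 -0.243  0.062]
 [ 0.595 -0.245  0.059]
 [ 0.59  -0.22   0.058]
 [ 0.588 -0.228  0.063]
 [ 0.584 -0.233  0.063]]
```

```bash
python3 - <<'E'
from h import *
d0=np.array([.6218,-.2464]); yaw=np.radians(-31.2); x=np.array([np.cos(yaw),np.sin(yaw)]); y=np.array([-x[1],x[0]])
for n in("top","side"):
    P=cloud(n,np.load(f"pics/{n}0.npy")); p=P[(P[...,2]>.02)&(np.linalg.norm(P[...,:2]-d0,axis=-1)<.06)&(P[...,2]<.15)]
    L=np.c_[(p[:,:2]-d0)@x,(p[:,:2]-d0)@y,p[:,2]]*1000
    for lo in range(-16,16,2):
        s=L[(L[:,1]>=lo)&(L[:,1]<lo+2)&(L[:,0]>-15)&(L[:,0]<20)]
        if len(s): print(n,lo,len(s),"z-x med",np.median(s[:,2]-s[:,0]).round(1),"xrange",L[(L[:,1]>=lo)&(L[:,1]<lo+2)][:,0].min().round(),L[(L[:,1]>=lo)&(L[:,1]<lo+2)][:,0].max().round())
    if n=="top":
        s=L[abs(L[:,1])<3]; s=s[np.argsort(s[:,0])]; print(s[:,[0,2]].round().tolist())
E
```

```text
top -14 7 z-x med 80.6 xrange -28.0 6.0
top -12 16 z-x med 84.4 xrange -40.0 17.0
top -10 20 z-x med 84.0 xrange -41.0 25.0
top -8 16 z-x med 83.8 xrange -42.0 23.0
top -6 16 z-x med 81.2 xrange -42.0 22.0
top -4 16 z-x med 78.9 xrange -43.0 23.0
top -2 19 z-x med 78.9 xrange -41.0 21.0
top 0 17 z-x med 76.6 xrange -42.0 23.0
top 2 20 z-x med 78.7 xrange -41.0 24.0
top 4 17 z-x med 79.4 xrange -43.0 22.0
top 6 19 z-x med 81.4 xrange -41.0 23.0
top 8 18 z-x med 85.0 xrange -42.0 22.0
top 10 19 z-x med 84.4 xrange -42.0 21.0
top 12 12 z-x med 84.7 xrange -27.0 11.0
top 14 4 z-x med 81.5 xrange -17.0 10.0
[[-43.0, 56.0], [-42.0, 58.0], [-41.0, 61.0], [-40.0, 59.0], [-39.0, 61.0], [-39.0, 58.0], [-38.0, 63.0], [-38.0, 63.0], [-37.0, 61.0], [-36.0, 60.0], [-35.0, 58.0], [-34.0, 56.0], [-33.0, 58.0], [-32.0, 54.0], [-32.0, 57.0], [-31.0, 54.0], [-30.0, 52.0], [-29.0, 53.0], [-28.0, 53.0], [-28.0, 51.0], [-27.0, 54.0], [-26.0, 48.0], [-25.0, 52.0], [-25.0, 53.0], [-24.0, 52.0], [-23.0, 51.0], [-23.0, 55.0], [-23.0, 58.0], [-22.0, 53.0], [-21.0, 55.0], [-20.0, 56.0], [-20.0, 59.0], [-20.0, 5
[... 768 characters left out ...]
 87.0], [17.0, 85.0], [18.0, 85.0], [19.0, 82.0], [19.0, 88.0], [20.0, 81.0], [21.0, 84.0], [22.0, 81.0], [23.0, 80.0], [23.0, 82.0]]
side -16 6 z-x med 81.1 xrange -2.0 11.0
side -14 27 z-x med 68.7 xrange -26.0 16.0
side -12 77 z-x med 36.9 xrange -29.0 20.0
side -10 74 z-x med 32.6 xrange -28.0 19.0
side -8 27 z-x med 36.7 xrange -19.0 18.0
side -6 3 z-x med 6.6 xrange 16.0 20.0
side -4 2 z-x med 6.2 xrange 19.0 19.0
side -2 3 z-x med 73.3 xrange 13.0 20.0
side 0 6 z-x med 70.0 xrange 12.0 19.0
side 2 4 z-x med 74.7 xrange 7.0 19.0
side 4 6 z-x med 77.7 xrange 8.0 15.0
side 6 10 z-x med 82.6 xrange -13.0 14.0
side 8 7 z-x med 82.0 xrange -16.0 18.0
side 10 5 z-x med 83.0 xrange -15.0 13.0
```

```bash
cat >> h.py <<'E'
import json,sys
def tool_R(x,z):
    z=np.array(z,float); z/=np.linalg.norm(z); x=np.array(x,float); x-=z*(x@z); x/=np.linalg.norm(x)
    return R.from_matrix(np.c_[x,np.cross(z,x),z])
def go(pos,Rt,s=None):
    s=s or manip.state(); R0=rot(s["tool_rot"]); t=R0.inv().apply(np.array(pos)-s["tool_pos"])*1000
    r=np.degrees((R0.inv()*Rt).as_rotvec()); print("ROW",t.round(1).tolist(),r.round(2).tolist(),"|t|",np.linalg.norm(t).round(),"|r|",np.linalg.norm(r).round(1))
def show():
    s=manip.state(); np.set_printoptions(suppress=True,precision=4)
    json.dump([list(map(float,s[k])) for k in("joint_pos","tool_pos","tool_rot")],open(f"log_{s['time']:.2f}.json","w"))
    print("t%.2f"%s["time"],"q",s["joint_pos"],"p",s["tool_pos"],"R",rot(s["tool_rot"]).as_matrix().round(3).tolist(),"F",s["contact_force"],"T",s["ft_torque"],"w",s["gripper_width"],"g",s["grasp_force"]); return s
D=np.radians
def h(a): return np.array([np.cos(D(a)),np.sin(D(a)),0])
Z=np.array([0,0,1.])
E
python3 - <<'E'
from h import *
s=show(); go([.440,-.2348,.11],tool_R(h(-58.5),-Z))
E
```

```text
t0.15 q [-1.324   0.0532  1.614  -0.      1.476  -0.119 ] p [ 0.2234 -0.5832  0.2089] R [[0.934, 0.358, -0.0], [0.358, -0.934, 0.002], [0.0, -0.002, -1.0]] F [-0.0369 -0.0511  0.1545] T [-0.0423  0.0178  0.0093] w 1.0011424729088005 g 0.0
ROW [326.9, -247.7, 99.4] [-0.08, 0.06, 79.46] |t| 422.0 |r| 79.5
```

Emit:
{"name": "play_rows", "arguments": {
  "steps": [
    [[327, -247.7, 99.4, 0, 0, 79.5], [327, -247.7, 99.4, 0, 0, 79.5], [327, -247.7, 99.4, 0, 0, 79.5], [327, -247.7, 99.4, 0, 0, 79.5], [327, -247.7, 99.4, 0, 0, 79.5], [327, -247.7, 99.4, 0, 0, 79.5], [327, -247.7, 99.4, 0, 0, 79.5], [327, -247.7, 99.4, 0, 0, 79.5], [327, -247.7, 99.4, 0, 0, 79.5], [327, -247.7, 99.4, 0, 0, 79.5], [327, -247.7, 99.4, 0, 0, 79.5], [327, -247.7, 99.4, 0, 0, 79.5]]
  ],
  "claw": 1
}}

```text
time: 1.15
tool_pos: [0.4408, -0.2308, 0.1083]
tool_rot: [-0.001, 0.872, -0.489, -0.002]
contact_force: [-0.1, -0.3, 0.5]
gripper_width: 1.003
grasp_force: 0.0
```

```bash
cat >> h.py <<'E'
def wrist(name):
    s=manip.state(); p,d=vision.grab_frame("wrist"); cv2.imwrite(f"pics/{name}.png",p); np.save(f"pics/{name}.npy",d)
    c=vision.camera_info("wrist"); T=np.eye(4); T[:3,:3]=rot(s["tool_rot"]).as_matrix(); T[:3,3]=s["tool_pos"]
    T=T@c["T_tool_cam"]; np.save(f"pics/{name}_T.npy",T); return p,d,wcloud(d,T)
def wcloud(d,T):
    K=vision.camera_info("wrist")["K"]; v,u=np.mgrid[0:480,0:640]; a=(u-K[0,2])/K[0,0]; b=(v-K[1,2])/K[1,1]; th=np.hypot(a,b)+1e-9
    k=np.tan(th)/th; P=np.stack([a*k*d,b*k*d,d],-1); return P@T[:3,:3].T+T[:3,3]
E
python3 - <<'E'
from h import *
s=show(); p,d,P=wrist("w1")
m=(P[...,2]>.014)&(P[...,2]<.04)&(abs(P[...,0]-.441)<.06)&(abs(P[...,1]+.234)<.06)&(d>0)
n,l,st,ce=cv2.connectedComponentsWithStats(m.astype(np.uint8)); k=1+st[1:,4].argmax(); q=P[l==k]
box=cv2.minAreaRect(q[:,:2].astype(np.float32)); print(st[k],box,q[:,2].max())
E
```

```text
t1.15 q [-0.6329 -0.1691  1.9996  0.0017  1.3149  1.9596] p [ 0.4408 -0.2308  0.1083] R [[0.521, -0.853, -0.002], [-0.853, -0.521, 0.004], [-0.004, -0.0, -1.0]] F [-0.0626 -0.3383  0.4626] T [-0.0146  0.021  -0.0337] w 1.0032729770609463 g 0.0
[ 303  178   46  103 4473] ((0.4386044442653656, -0.23563149571418762), (0.03232690319418907, 0.07084359973669052), 30.528100967407227) 0.03371706520738613
```

View pics/w1.png

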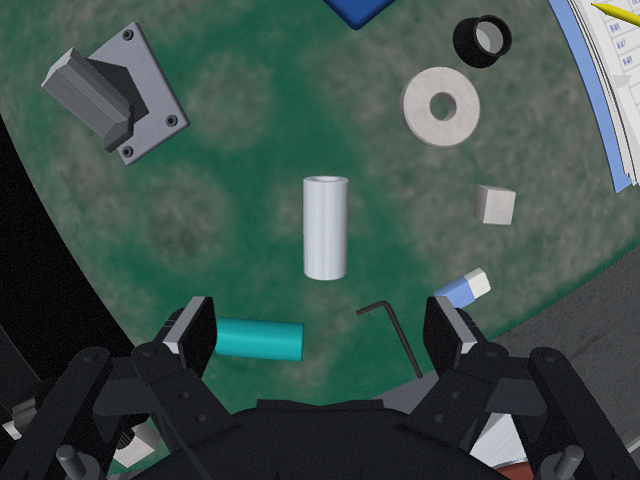

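The wrist view shows the spacer at (326,228), with the hole mouth at its top end (326,180), which is tool +x as planned. The turquoise bar is at (260,340) and the hex key at (390,330).

```bash
python3 - <<'E'
from h import *
P=wcloud(np.load("pics/w1.npy"),np.load("pics/w1_T.npy")); c=np.array([.4393,-.235,.0]); Rt=tool_R(h(-59),-Z)
for u,v in [(360,312),(385,303),(418,375),(302,340),(260,320)]: print((u,v),P[v,u],"tool",Rt.inv().apply(P[v,u]-c)*1000)
go([.4393,-.235,.003],Rt)
E
```

```text
(360, 312) [ 0.3746244  -0.1859436   0.00434862] tool [-75.3599365   30.17189775  -4.34861678]
(385, 303) [ 0.3608717  -0.20279544  0.00294678] tool [-67.99825396  50.6396035   -2.94677541]
(418, 375) [ 0.2887209  -0.15655994  0.00380956] tool [-144.79022367   88.6718688    -3.80956377]
(302, 340) [ 0.40812259 -0.15109333  0.02718863] tool [-87.97961269 -16.49087327 -27.18862637]
(260, 320) [ 0.44202119 -0.1400849   0.01110339] tool [-79.95660058 -51.21740477 -11.10339236]
ROW [1.7, 2.1, 106.1] [0.05, 0.14, 0.34] |t| 106.0 |r| 0.4
```

Emit:
{"name": "play_rows", "arguments": {
  "steps": [
    [[1.5, 2, 25, 0, 0, 0.4], [1.5, 2, 50, 0, 0, 0.4], [1.5, 2, 75, 0, 0, 0.4], [1.5, 2, 92, 0, 0, 0.4], [1.5, 2, 100, 0, 0, 0.4], [1.5, 2, 103, 0, 0, 0.4], [1.5, 2, 104, 0, 0, 0.4], [1.5, 2, 105, 0, 0, 0.4], [1.5, 2, 105, 0, 0, 0.4]]
  ],
  "claw": 0.2
}}

```text
time: 1.95
tool_pos: [0.4403, -0.2385, 0.0068]
tool_rot: [0.0, 0.871, -0.492, 0.001]
contact_force: [0.1, -0.1, 0.4]
gripper_width: 0.601
grasp_force: 0.0
```

Emit:
{"name": "play_rows", "arguments": {
  "steps": [
    [[0, 0, 0, 0, 0, 0], [0, 0, 0, 0, 0, 0], [0, 0, 0, 0, 0, 0], [0, 0, 0, 0, 0, 0], [0, 0, 0, 0, 0, 0], [0, 0, 0, 0, 0, 0], [0, 0, 0, 0, 0, 0], [0, 0, 0, 0, 0, 0]]
  ],
  "claw": -1
}}

```text
time: 2.62
tool_pos: [0.4424, -0.2397, 0.0108]
tool_rot: [0.0, 0.871, -0.492, 0.003]
contact_force: [-5.4, 3.9, 22.9]
gripper_width: -0.0
grasp_force: 14.4
```

```bash
python3 - <<'E'
from h import *
s=show(); p,d,P=wrist("w2")
E
```

```text
t2.62 q [-0.6446 -0.0256  2.0485  0.0001  1.1128  1.9545] p [ 0.4424 -0.2397  0.0108] R [[0.516, -0.856, 0.005], [-0.856, -0.516, -0.003], [0.005, -0.002, -1.0]] F [-5.386   3.8553 22.9399] T [0.6935 0.8406 0.0085] w -0.0002248235108151851 g 14.419733808754245
```

View pics/w2.png

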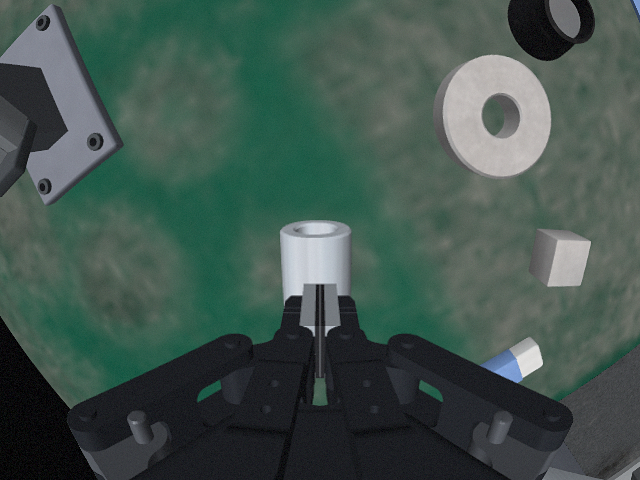

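The wrist view shows the fingers shut at (320,300), with the spacer's upper half visible from its mouth at (316,230). The grip slipped. I'll measure the spacer now.

```bash
python3 - <<'E'
from h import *
P=wcloud(np.load("pics/w2.npy"),np.load("pics/w2_T.npy")); d=np.load("pics/w2.npy")
s=manip.state(); Rt=rot(s["tool_rot"])
for u,v in [(316,260),(316,245),(316,275),(316,290),(290,260),(345,260),(285,240),(348,240),(288,290),(348,290),(308,300),(332,300),(308,287),(308,330),(320,296),(320,320),(316,228),(500,180),(560,260),(200,250)]: print((u,v),P[v,u].round(4),"tool",(Rt.inv().apply(P[v,u]-s["tool_pos"])*1000).round(1))
E
```

```text
(316, 260) [ 0.4541 -0.2566  0.0328] tool [ 20.6  -1.3 -21.8]
(316, 245) [ 0.4573 -0.262   0.0322] tool [ 26.8  -1.3 -21.2]
(316, 275) [ 0.4504 -0.2505  0.0316] tool [ 13.5  -1.3 -20.7]
(316, 290) [ 0.449  -0.2484  0.041 ] tool [ 11.   -1.3 -30.1]
(290, 260) [ 0.4627 -0.2496  0.0287] tool [ 19.1 -12.3 -17.7]
(345, 260) [ 0.4423 -0.261   0.0265] tool [ 18.2  11.  -15.5]
(285, 240) [ 0.4685 -0.2551  0.025 ] tool [ 26.7 -14.5 -13.9]
(348, 240) [ 0.4454 -0.2685  0.0236] tool [ 26.3  12.3 -12.7]
(288, 290) [ 0.4562 -0.2361  0.0264] tool [  4.1 -13.8 -15.5]
(348, 290) [ 0.4328 -0.2487  0.0237] tool [  2.8  12.9 -12.8]
(308, 300) [ 0.4516 -0.2472  0.0506] tool [ 11.3  -4.1 -39.7]
(332, 300) [ 0.444  -0.2518  0.0507] tool [ 11.4   4.8 -39.8]
(308, 287) [ 0.4521 -0.2472  0.0393] tool [ 11.5  -4.5 -28.4]
(308, 330) [ 0.4516 -0.2486  0.0744] tool [ 12.7  -3.5 -63.5]
(320, 296) [ 0.4481 -0.2499  0.0482] tool [ 11.8   0.3 -37.3]
(320, 320) [ 0.4479 -0.2496  0.0661] tool [ 11.6   0.3 -55.1]
(316, 228) [ 0.4577 -0.2621  0.0074] tool [27.1 -1.5  3.6]
(500, 180) [ 0.3889 -0.3312 -0.0006] tool [50.7 93.1 11.5]
(560, 260) [ 0.3437 -0.316   0.0215] tool [ 14.4 123.9 -10.9]
(200, 250) [ 0.5023 -0.2188 -0.0014] tool [ 12.9 -62.   12.5]
```

Emit:
{"name": "play_rows", "arguments": {
  "steps": [
    [[0, 0, -30, 0, 0, 0], [0, 0, -60, 0, 0, 0], [0, 0, -70, 0, 0, 0], [0, 0, -70, 0, 0, 0], [0, 0, -70, 0, 0, 0]]
  ]
}}

```text
time: 3.08
tool_pos: [0.4396, -0.2378, 0.0756]
tool_rot: [0.0, 0.871, -0.492, 0.001]
contact_force: [0.1, 0.8, -1.0]
gripper_width: 0.001
grasp_force: 0.0
```

```bash
python3 - <<'E'
from h import *
s=show(); p,d,P=wrist("w3"); Rt=rot(s["tool_rot"])
L=Rt.inv().apply(P.reshape(-1,3)-s["tool_pos"]).reshape(P.shape)*1000
for u in (308,312,326,332): print(u,[(v,L[v,u].round().tolist()) for v in range(240,340,8)])
m=(P[...,2]>.014)&(P[...,2]<.036)&(abs(P[...,0]-.441)<.06)&(abs(P[...,1]+.234)<.06)&(d>0)
n,l,st,ce=cv2.connectedComponentsWithStats(m.astype(np.uint8)); k=1+st[1:,4].argmax(); q=P[l==k]
print(st[k],cv2.minAreaRect(q[:,:2].astype(np.float32)))
E
```

```text
t3.08 q [-0.6449 -0.127   2.021  -0.      1.2466  1.9545] p [ 0.4396 -0.2378  0.0756] R [[0.516, -0.857, 0.001], [-0.857, -0.516, -0.001], [0.001, -0.0, -1.0]] F [ 0.1063  0.7687 -1.0355] T [-0.0242  0.0024  0.0252] w 0.0007923398495955934 g 0.0
308 [(240, [8.0, -7.0, 45.0]), (248, [3.0, -7.0, 46.0]), (256, [-2.0, -7.0, 45.0]), (264, [-7.0, -7.0, 46.0]), (272, [-13.0, -7.0, 46.0]), (280, [-18.0, -7.0, 46.0]), (288, [11.0, -4.0, -28.0]), (296, [11.0, -4.0, -35.0]), (304, [11.0, -4.0, -43.0]), (312, [12.0, -4.0, -50.0]), (320, [11.0, -4.0, -54.0]), (328, [12.0, -4.0, -62.0]), (336, [13.0, -3.0, -67.0])]
312 [(240, [8.0, -4.0, 44.0]), (248, [4.0, -4.0, 43.0]), (256, [-2.0, -4.0, 44.0]), (264, [-7.0, -4.0, 45.0]), (272, [-12.0, -4.0, 44.0]), (280, [-17.0, -5.0, 45.0]), (288, [11.0, -3.0, -29.0]), (296, [11.0, -3.0, -36.0]), (304, [12.0, -3.0, -44.0]), (312, [11.0, -2.0, -49.0]), (320, [11.0, -2.0, -54.0]), (328, [10.0, -2.0, -58.0]), (336, [13.0, -2.0, -67.0])]
326 [(240, [8.0, 4.0, 45.0]), (248, [4.0, 4.0, 43.0]), (256, [-2.0, 4.0, 44.0]), (264, [-6.0, 4.0, 43.0]), (272, [-11.0, 4.0, 43.0]), (280, [-17.0, 4.0, 44.0]), (288, [11.0, 3.0, -29.0]), (296, [12.0, 3.0, -37.0]), (304, [12.0, 2.0, -44.0]), (312, [12.0, 2.0, -50.0]), (320, [12.0, 2.0, -56.0]), (328, [11.0, 2.0, -59.0]), (336, [8.0, 2.0, -59.0])]
332 [(240, [8.0, 7.0, 45.0]), (248, [3.0, 7.0, 45.0]), (256, [-2.0, 8.0, 45.0]), (264, [-7.0, 8.0, 45.0]), (272, [-12.0, 8.0, 45.0]), (280, [-17.0, 8.0, 45.0]), (288, [12.0, 5.0, -29.0]), (296, [12.0, 5.0, -37.0]), (304, [11.0, 5.0, -43.0]), (312, [12.0, 4.0, -50.0]), (320, [12.0, 4.0, -55.0]), (328, [13.0, 4.0, -62.0]), (336, [12.0, 4.0, -66.0])]
[ 295  194   53  101 4595] ((0.43853330612182617, -0.2389935404062271), (0.0320001095533371, 0.06502430140972137), 31.789018630981445)
```

Emit:
{"name": "play_rows", "arguments": {
  "steps": [
    [[0, 0, 0, 0, 0, 0], [0, 0, 0, 0, 0, 0], [0, 0, 0, 0, 0, 0], [0, 0, 0, 0, 0, 0], [0, 0, 0, 0, 0, 0], [0, 0, 0, 0, 0, 0]]
  ],
  "claw": 0.1
}}

```text
time: 3.63
tool_pos: [0.4393, -0.2376, 0.0752]
tool_rot: [-0.0, 0.871, -0.492, -0.0]
contact_force: [0.3, -0.3, 0.1]
gripper_width: 0.552
grasp_force: 0.0
```

```bash
python3 - <<'E'
from h import *
s=show(); p,d,P=wrist("w4"); Rt=rot(s["tool_rot"])
for nm in ("w1","w4"):
    P=wcloud(np.load(f"pics/{nm}.npy"),np.load(f"pics/{nm}_T.npy")); T=np.load(f"pics/{nm}_T.npy")@np.linalg.inv(vision.camera_info("wrist")["T_tool_cam"])
    L=(P-T[:3,3])@T[:3,:3]*1000
    m=(abs(L[...,1])<60)&(L[...,0]<16)&(L[...,0]>4)&(L[...,2]<0)&(L[...,2]>-75)&(np.load(f"pics/{nm}.npy")>0)
    q=L[m]; 
    for lo in range(-50,50,4):
        k=q[(q[:,1]>=lo)&(q[:,1]<lo+4)]
        if len(k)>15: print(nm,lo,len(k),"zmax",np.percentile(k[:,2],98).round(1),"zmin",k[:,2].min().round(1))
m=(P[...,2]>.014)&(P[...,2]<.036)&(abs(P[...,0]-.441)<.06)&(abs(P[...,1]+.234)<.06)
n,l,st,ce=cv2.connectedComponentsWithStats(m.astype(np.uint8)); k=1+st[1:,4].argmax(); q=P[l==k]
print(st[k],cv2.minAreaRect(q[:,:2].astype(np.float32)))
E
```

```text
t3.63 q [-0.645  -0.1262  2.021   0.      1.2473  1.9546] p [ 0.4393 -0.2376  0.0752] R [[0.516, -0.857, -0.0], [-0.857, -0.516, 0.0], [-0.0, 0.0, -1.0]] F [ 0.2534 -0.3235  0.0635] T [-0.0008 -0.0254  0.0002] w 0.5524752466621359 g 0.0
w1 -50 446 zmax -39.7 zmin -75.0
w1 -46 1310 zmax -36.7 zmin -74.4
w1 42 1256 zmax -37.1 zmin -74.1
w1 46 496 zmax -39.4 zmin -75.0
w4 -50 99 zmax -69.3 zmin -75.0
w4 -46 195 zmax -66.6 zmin -75.0
w4 -42 199 zmax -65.2 zmin -75.0
w4 -38 397 zmax -32.4 zmin -75.0
w4 -34 411 zmax -31.6 zmin -75.0
w4 -30 768 zmax -29.1 zmin -75.0
w4 -26 915 zmax -27.2 zmin -75.0
w4 22 857 zmax -27.0 zmin -75.0
w4 26 775 zmax -29.0 zmin -75.0
w4 30 427 zmax -31.8 zmin -75.0
w4 34 432 zmax -32.0 zmin -75.0
w4 38 192 zmax -65.0 zmin -75.0
w4 42 203 zmax -66.1 zmin -75.0
w4 46 105 zmax -69.2 zmin -75.0
[ 293  194   53  115 5507] ((0.4381030201911926, -0.23597711324691772), (0.03175362944602966, 0.0703931599855423), 32.187828063964844)
```

Emit:
{"name": "play_rows", "arguments": {
  "steps": [
    [[-2, 0, 25, 0, 0, -1], [-2, 0, 50, 0, 0, -1], [-2, 0, 72, 0, 0, -1], [-2, 0, 85, 0, 0, -1], [-2, 0, 91, 0, 0, -1], [-2, 0, 94, 0, 0, -1], [-2, 0, 96, 0, 0, -1], [-2, 0, 96, 0, 0, -1]]
  ]
}}

```text
time: 4.35
tool_pos: [0.4389, -0.2364, -0.0198]
tool_rot: [0.0, 0.875, -0.484, 0.001]
contact_force: [-0.3, -0.1, -0.2]
gripper_width: 0.551
grasp_force: 0.0
```

Emit:
{"name": "play_rows", "arguments": {
  "steps": [
    [[0, 0, 0, 0, 0, 0], [0, 0, 0, 0, 0, 0], [0, 0, 0, 0, 0, 0], [0, 0, 0, 0, 0, 0], [0, 0, 0, 0, 0, 0], [0, 0, 0, 0, 0, 0]]
  ],
  "claw": -1
}}

```text
time: 4.85
tool_pos: [0.4395, -0.2367, -0.0191]
tool_rot: [0.0, 0.875, -0.484, 0.001]
contact_force: [-0.0, 0.2, 5.8]
gripper_width: 0.359
grasp_force: 60.3
```

```bash
cat >> h.py <<'E'
seat=np.array([.609,-.2386,.088]); up=h(-31.2)
Rv=tool_R((up+Z),(up-Z)); Gc=np.array([-.001,0,-.035])
E
python3 - <<'E'
from h import *
P=cloud("top",np.load("pics/top0.npy"))
L=np.stack([(P-seat)@up,(P-seat)@np.cross(Z,up),P[...,2]],-1)*1000
m=(P[...,2]>.03)&(P[...,2]<.5)&(abs(L[...,0])<200)&(L[...,1]>20)&(L[...,1]<200)
q=L[m]
for lo in range(-200,200,25):
    k=q[(q[:,0]>=lo)&(q[:,0]<lo+25)]
    if len(k): i=k[:,1].argsort()[:len(k)//100+1]; print(lo,"min y",k[i][-1].round())
s=show(); go(np.array(s["tool_pos"])+[0,0,.12],rot(s["tool_rot"]))
tgt=seat-Rv.apply(Gc+[-.004,0,.06]); print("pre",tgt); go(tgt,Rv)
E
```

```text
-200 min y [-194.   22.   31.]
-175 min y [-155.   64.  206.]
-150 min y [-141.   65.  228.]
-125 min y [-119.   65.  226.]
-100 min y [-97.  66. 225.]
-75 min y [-74.  66. 201.]
-50 min y [-48.  67. 225.]
-25 min y [-24.  91. 211.]
0 min y [  9.  92. 213.]
25 min y [ 34.  92. 216.]
50 min y [ 64.  93. 219.]
75 min y [ 80.  93. 209.]
100 min y [108. 126.  41.]
125 min y [127. 127. 123.]
150 min y [169. 127.  37.]
175 min y [197. 109.  47.]
t4.85 q [-0.6434  0.0194  2.064   0.0002  1.0556  1.9386] p [ 0.4395 -0.2367 -0.0191] R [[0.531, -0.848, 0.002], [-0.848, -0.531, -0.001], [0.002, -0.001, -1.0]] F [-0.0427  0.202   5.8051] T [ 0.0882 -0.0123  0.0181] w 0.35876824403225216 g 60.31031168997288
ROW [0.3, -0.1, -120.0] [0.0, 0.0, 0.0] |t| 120.0 |r| 0.0
pre [ 0.5969 -0.2313  0.1092]
ROW [79.2, -136.4, -128.0] [10.47, 44.02, -25.35] |t| 203.0 |r| 51.9
```

Emit:
{"name": "play_rows", "arguments": {
  "steps": [
    [[0, 0, -30, 0, 0, 0], [0, 0, -70, 0, 0, 0], [0, 0, -110, 0, 0, 0], [20, -34, -120, 2, 7, -4], [40, -70, -128, 4, 14, -8], [60, -105, -128, 6, 21, -12], [79, -136.4, -128, 8, 28, -16], [79, -136.4, -128, 9, 35, -20], [79, -136.4, -128, 10.5, 44, -25.3], [79, -136.4, -128, 10.5, 44, -25.3], [79, -136.4, -128, 10.5, 44, -25.3], [79, -136.4, -128, 10.5, 44, -25.3]]
  ]
}}

```text
time: 5.85
tool_pos: [0.5919, -0.2285, 0.1018]
tool_rot: [0.102, 0.892, -0.249, 0.363]
contact_force: [-0.6, 0.6, -2.5]
gripper_width: 0.358
grasp_force: 60.9
```

```bash
python3 - <<'E'
from h import *
s=show(); p,d,P=wrist("w5"); t,td=vision.grab_frame("top"); sd,sdd=vision.grab_frame("side"); np.save("pics/t5.npy",td)
cv2.imwrite("pics/c5.png",np.hstack([cv2.resize(p,None,fx=.6,fy=.6),cv2.resize(sd[170:350,220:420],(400,360))[36-36:288]]))
tgt=seat-Rv.apply(Gc+[-.004,0,.06]); go(tgt,Rv)
E
```

```text
t5.85 q [-0.456  -0.2245  2.2166 -0.1674  0.3823  1.7899] p [ 0.5919 -0.2285  0.1018] R [[0.612, -0.518, 0.598], [-0.371, -0.855, -0.362], [0.699, 0.0, -0.715]] F [-0.594   0.6414 -2.536 ] T [0.3121 0.5146 0.0071] w 0.35792603789775673 g 60.873399171978235
ROW [1.4, 0.1, -0.3] [-0.01, 0.16, -0.1] |t| 1.0 |r| 0.2
```

View pics/c5.png

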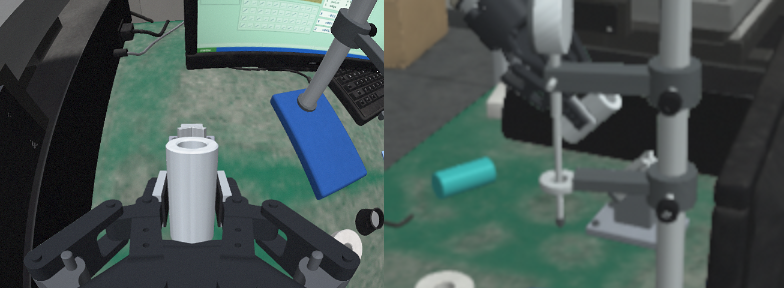

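The left half of the picture shows the spacer gripped straight, mouth up at (192,145), with the V-rest just behind it at (190,130). The right half is the side view, with the tilted spacer at (590,115). Next I fit the arm's kinematics, to see which upright tool directions are possible.

```bash
cat > kin.py <<'E'
from h import *
import glob
from scipy.optimize import least_squares
A=lambda ax,a:R.from_euler(ax,a)
def fk(q,p):
    a1,hh,L1,L2,b,e,Lt,tx,ty=p
    R1=A("z",q[0]);Ra=R1*A("y",q[1]);Rb=R1*A("y",q[1]+q[2]);Rw=Rb*A("z",q[3])*A("y",q[4])*A("z",q[5]-np.pi/2*0)*A("z",-np.pi/2)
    P=R1.apply([a1,e,hh])+Ra.apply([0,0,L1])+Rb.apply([b,0,L2])+Rw.apply([tx,ty,Lt])
    return P,Rw
def data():
    return [json.load(open(f)) for f in sorted(glob.glob("log_*.json"))]
def fit():
    D=data()
    f=lambda p:np.r_[np.concatenate([(fk(d[0],p)[0]-d[1]) for d in D])*1000,(np.array(p)-[.05,.4,.35,.35,0,.07,.25,0,0])*.3]
    r=least_squares(f,[.05,.4,.35,.35,0,.07,.25,0,0]); return r.x,np.abs(r.fun[:-9]).max()
def ik(pos,Rt,p,q0):
    lo=np.array([-3.01,-1.01,.06,-1.02,.09,-3.14]);hi=np.array([3.01,2.22,2.58,4.17,2.62,3.14])
    def g(q):
        P,Rw=fk(q,p); return np.r_[(P-pos)*10,(Rw.inv()*Rt).as_rotvec()]
    r=least_squares(g,np.clip(q0,lo+.01,hi-.01),bounds=(lo,hi)); return r.x,np.linalg.norm(r.fun)
E
python3 - <<'E'
from kin import *
for d in data(): print(np.degrees((fk(d[0],[0]*9)[1].inv()*rot(d[2])).as_rotvec()).round(2))
p,m=fit(); print(p.round(4),m)
q=data()[-1][0]
for off in (.06,.04,.02,0): print(off,*ik(seat-Rv.apply(Gc+[-.004,0,off]),Rv,p,q))
E
```

```text
[ -0.  -0. 180.]
[  0.   0. 180.]
[  0.   0. 180.]
[  0.   0. 180.]
[ -0.   0. 180.]
[  0.   0. 180.]
[  0.   0. 180.]
[ 0.      0.238   0.4264  0.6099  0.0957  0.0742  0.3009  0.     -0.    ] 0.00010502230778086652
0.06 [-0.53026487 -0.23599139  2.34398847  1.57826297  0.09        3.14      ] 0.27197946542341433
0.04 [-0.53060458 -0.16740938  2.30220517  1.5784421   0.09        3.14      ] 0.24657723682950092
0.02 [-0.53090723 -0.1013123   2.26061695  1.57861905  0.09        3.14      ] 0.22384594748481684
0 [-0.5311814  -0.03749351  2.21916569  1.57878819  0.09        3.14      ] 0.203623445856348
```

```bash
sed -i 's/\*A("z",q\[5\]-np.pi\/2\*0)\*A("z",-np.pi\/2)/*A("z",q[5]+np.pi\/2)/' kin.py
python3 - <<'E'
from kin import *
p,m=fit(); print(p.round(4),m)
q=data()[-1][0]; print(q)
for off in (.06,.04,.02,0): print(off,*ik(seat-Rv.apply(Gc+[-.004,0,off]),Rv,p,q))
# options at stand: spacer upright, tool heading psi, pitch down del
stop=np.array([.5245,-.425,.160])
for flip in (1,-1):
  for dl in (0,20,30):
    for psi in range(-180,180,20):
        zt=h(psi)*np.cos(D(dl))-Z*np.sin(D(dl)); xt=flip*Z
        Rt=tool_R(xt,zt); c=stop-[0,0,.035]
        pos=c-Rt.apply([0,0,-.040])
        best=min((ik(pos,Rt,p,np.array(q0)) for q0 in ([-.6,-.2,2.2,1.57,.9,1.8],[-.6,-.2,2.2,-.8,.6,1.8],[-.6,0,2,3.1,.7,-1.3],[-.6,0,2,3.1,.7,1.3],[-.6,0.2,2,1.57,1.5,-1.5],[-1.2,0,2,.8,1,0])),key=lambda r:r[1])
        if best[1]<.01: print(flip,dl,psi,best[0].round(2))
E
```

```text
[ 0.      0.238   0.4264  0.6099  0.0957  0.0742  0.3009 -0.      0.    ] 0.00010502230883557839
[-0.4559520242181097, -0.224525877064514, 2.2166255903771375, -0.1673736889116677, 0.3822866272768776, 1.7899339235083196]
0.06 [-0.45641239 -0.22437859  2.20680507 -0.16833407  0.38059673  1.78968626] 1.2591571057289263e-12
0.04 [-0.45924279 -0.16051229  2.18056204 -0.18005034  0.34309645  1.80094871] 1.6308024589766641e-15
0.02 [-0.46189863 -0.09779755  2.15290942 -0.1936332   0.30820327  1.81402137] 1.0238694570707967e-10
0 [-0.46439546 -0.0363159   2.12393195 -0.20932956  0.27591735  1.82915839] 3.386485423151362e-14
1 0 -180 [-0.58  1.04  0.94 -1.02  2.45 -2.47]
1 0 -60 [-0.64  0.26  2.17  3.66  0.93 -1.9 ]
1 0 -40 [-0.85  0.21  2.23  2.94  0.89 -1.45]
1 0 -20 [-1.05  0.25  2.18  2.31  1.05 -1.07]
1 0 0 [-1.16  0.36  2.03  1.88  1.3  -0.86]
1 0 20 [-1.2   0.5   1.83  1.59  1.56 -0.76]
1 0 40 [-1.18  0.64  1.6   1.38  1.81 -0.7 ]
1 0 60 [-1.12  0.78  1.37  1.21  2.06 -0.67]
1 0 80 [-1.05  0.92  1.15  1.06  2.31 -0.7 ]
1 0 100 [-0.96  1.03  0.95  0.86  2.55 -0.8 ]
1 20 -180 [-0.59  0.8
[... 2389 characters left out ...]
  0.96  0.9  -0.48  2.43  1.08]
-1 30 -180 [-0.6   0.81  1.08 -0.61  2.13  0.88]
-1 30 -160 [-0.53  0.7   1.23 -0.79  1.91  0.7 ]
-1 30 -140 [-0.48  0.58  1.42 -0.93  1.67  0.56]
-1 30 -40 [-0.84 -0.05  2.18  1.88  0.13  2.76]
-1 30 -20 [-1.   -0.    2.14  1.48  0.55  2.89]
-1 30 0 [-1.1   0.12  2.02  1.3   0.93  2.8 ]
-1 30 20 [-1.14  0.26  1.84  1.14  1.25  2.7 ]
-1 30 40 [-1.13  0.42  1.64  0.99  1.53  2.59]
-1 30 60 [-1.09  0.56  1.44  0.85  1.78  2.47]
-1 30 80 [-1.02  0.69  1.25  0.69  2.01  2.32]
-1 30 100 [-0.94  0.8   1.09  0.49  2.19  2.11]
-1 30 120 [-0.86  0.87  0.98  0.23  2.32  1.82]
-1 30 140 [-0.77  0.9   0.93 -0.09  2.36  1.48]
-1 30 160 [-0.68  0.87  0.97 -0.38  2.28  1.14]
```

Emit:
{"name": "play_rows", "arguments": {
  "steps": [
    [[1, 0, 15, 0, 0, 0], [2, 0, 30, 0, 0, 0], [2, 0, 42, 0, 0, 0], [2, 0, 50, 0, 0, 0], [2, 0, 53, 0, 0, 0], [2, 0, 55, 0, 0, 0], [2, 0, 55, 0, 0, 0]]
  ]
}}

```text
time: 6.58
tool_pos: [0.6306, -0.2516, 0.0702]
tool_rot: [0.102, 0.89, -0.249, 0.368]
contact_force: [-0.4, -1.3, -1.9]
gripper_width: 0.359
grasp_force: 60.9
```

```bash
python3 - <<'E'
from h import *
s=show(); go(seat-Rv.apply(Gc),Rv)
E
```

```text
t6.58 q [-0.4639 -0.0498  2.1288 -0.2015  0.287   1.8228] p [ 0.6306 -0.2516  0.0702] R [[0.606, -0.519, 0.603], [-0.368, -0.855, -0.365], [0.705, -0.001, -0.709]] F [-0.3582 -1.3403 -1.9297] T [ 0.2785  0.5173 -0.048 ] w 0.3593190517326153 g 60.852314634248614
ROW [-4.2, 0.1, 4.6] [-0.01, 0.15, -0.07] |t| 6.0 |r| 0.2
```

Emit:
{"name": "play_rows", "arguments": {
  "steps": [
    [[0, 0, 1, 0, 0, 0], [0, 0, 2, 0, 0, 0], [0, 0, 3, 0, 0, 0], [0, 0, 3, 0, 0, 0]]
  ]
}}

```text
time: 6.92
tool_pos: [0.6321, -0.2524, 0.0681]
tool_rot: [0.102, 0.89, -0.249, 0.368]
contact_force: [0.1, 0.0, -3.0]
gripper_width: 0.354
grasp_force: 60.9
```

Emit:
{"name": "play_rows", "arguments": {
  "steps": [
    [[0, 0, 0.7, 0, 0, 0], [0, 0, 1.4, 0, 0, 0], [0, 0, 1.4, 0, 0, 0]]
  ]
}}

```text
time: 7.17
tool_pos: [0.6325, -0.2526, 0.0676]
tool_rot: [0.102, 0.89, -0.249, 0.367]
contact_force: [-16.6, 6.5, 11.1]
gripper_width: 0.355
grasp_force: 63.5
```

Emit:
{"name": "play_rows", "arguments": {
  "steps": [
    [[0, 0, -1, 0, 0, 0], [-1.5, 0, -1, 0, 0, 0], [-2.5, 0, -1, 0, 0, 0], [-2.5, 0, -1, 0, 0, 0]]
  ]
}}

```text
time: 7.5
tool_pos: [0.6308, -0.2516, 0.0658]
tool_rot: [0.102, 0.89, -0.249, 0.368]
contact_force: [-3.3, 2.0, 1.9]
gripper_width: 0.359
grasp_force: 61.5
```

Emit:
{"name": "play_rows", "arguments": {
  "steps": [
    [[-0.8, 0, 0, 0, 0, 0], [-1.6, 0, 0, 0, 0, 0], [-1.6, 0, 0, 0, 0, 0]]
  ]
}}

```text
time: 7.75
tool_pos: [0.6302, -0.2514, 0.0651]
tool_rot: [0.102, 0.89, -0.249, 0.368]
contact_force: [-1.7, -0.5, 0.5]
gripper_width: 0.362
grasp_force: 61.2
```

Emit:
{"name": "play_rows", "arguments": {
  "steps": [
    [[-0.8, 0, 0, 0, 0, 0], [-1.6, 0, 0, 0, 0, 0], [-1.6, 0, 0, 0, 0, 0]]
  ]
}}

```text
time: 8.0
tool_pos: [0.6297, -0.251, 0.0646]
tool_rot: [0.103, 0.89, -0.249, 0.369]
contact_force: [1.1, -2.3, -0.3]
gripper_width: 0.359
grasp_force: 60.9
```

Emit:
{"name": "play_rows", "arguments": {
  "steps": [
    [[-0.8, 0, 0, 0, 0, 0], [-1.6, 0, 0, 0, 0, 0], [-1.6, 0, 0, 0, 0, 0]]
  ]
}}

```text
time: 8.25
tool_pos: [0.6296, -0.2509, 0.0647]
tool_rot: [0.103, 0.889, -0.249, 0.37]
contact_force: [3.4, -4.4, 2.5]
gripper_width: 0.357
grasp_force: 60.9
```

Emit:
{"name": "play_rows", "arguments": {
  "steps": [
    [[0.5, 0, 0, 0, 0, 0], [0.5, 0, 0, 0, 0, 0], [0.5, 0, 0, 0, 0, 0], [0.5, 0, 0, 0, 0, 0], [0.5, 0, 0, 0, 0, 0], [0.5, 0, 0, 0, 0, 0]]
  ],
  "claw": 0.2
}}

```text
time: 8.75
tool_pos: [0.6279, -0.2498, 0.0622]
tool_rot: [0.102, 0.89, -0.249, 0.367]
contact_force: [-0.5, -0.1, -0.4]
gripper_width: 0.598
grasp_force: 0.0
```

Emit:
{"name": "play_rows", "arguments": {
  "steps": [
    [[0, 0, -15, 0, 0, 0], [0, 0, -40, 0, 0, 0], [0, 0, -70, 0, 0, 0], [0, 0, -80, 0, 0, 0], [0, 0, -80, 0, 0, 0], [0, 0, -80, 0, 0, 0]]
  ]
}}

```text
time: 9.25
tool_pos: [0.5801, -0.2209, 0.1201]
tool_rot: [0.102, 0.89, -0.249, 0.368]
contact_force: [0.1, 0.3, 0.3]
gripper_width: 0.605
grasp_force: 0.0
```

```bash
python3 - <<'E'
from h import *
print("seat by touch",np.array([.6296,-.2509,.0647])+Rv.apply(Gc))
s=show(); p,d,P=wrist("w6"); t,td=vision.grab_frame("top"); sd,sdd=vision.grab_frame("side")
cv2.imwrite("pics/c6.png",np.hstack([cv2.resize(p,None,fx=.6,fy=.6),cv2.resize(t[180:252,290:390],(400,288),interpolation=cv2.INTER_CUBIC)]))
up3=(up+Z)/2**.5
for n,Q in (("w",P),("t",cloud("top",td)),("s",cloud("side",sdd))):
    L=Rv.inv().apply(Q.reshape(-1,3)-seat)*1000
    k=L[(abs(L[:,1])<20)&(L[:,2]<-4)&(L[:,2]>-22)&(abs(L[:,0])<45)]
    if len(k)>20: print(n,len(k),"x",np.percentile(k[:,0],[1,99]),"y",np.percentile(k[:,1],[1,99]),"ztop",np.percentile(k[:,2],5))
E
```

```text
seat by touch [ 0.60782598 -0.23771319  0.08874163]
t9.25 q [-0.452  -0.2995  2.245  -0.1599  0.4189  1.7838] p [ 0.5801 -0.2209  0.1201] R [[0.605, -0.518, 0.604], [-0.368, -0.855, -0.365], [0.706, -0.001, -0.708]] F [0.0992 0.2603 0.2983] T [0.1522 0.3359 0.0107] w 0.6053279165261655 g 0.0
w 6214 x [-34.5351  33.9639] y [-14.7142  15.9405] ztop -17.420441107980587
t 446 x [-33.6786  35.4344] y [-15.9527  14.4204] ztop -17.55485431985766
s 187 x [-32.9062  35.31  ] y [-9.3699 18.0336] ztop -14.99120599822785
```

View pics/c6.png

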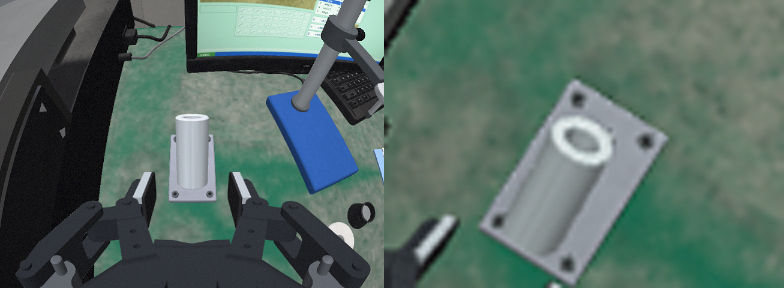

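The wrist view shows the spacer lying straight in the V-rest, mouth uphill at crop (193,118). The cloud gives its axis within 1 mm of the seat and its ends at ±34.5 mm, so it is home on the stop. Now I plan the new grip, tilted 15°, and the path to the stand.

```bash
cat > plan.py <<'E'
from kin import *
seat2=np.array([.6085,-.2382,.0885]); ax=(up+Z)/2**.5; DL=15.; PSI=10.; GP=np.array([0,0,-.040]); SH=-.006
R2=tool_R(np.sin(D(45+DL))*up+np.cos(D(45+DL))*Z, np.cos(D(45+DL))*up-np.sin(D(45+DL))*Z)
Rs=tool_R(np.cos(D(DL))*Z+np.sin(D(DL))*h(PSI), np.cos(D(DL))*h(PSI)-np.sin(D(DL))*Z)
def tv(c): return c+SH*ax-R2.apply(GP)      # tool pos for spacer centre c lying as in rest
def ts(c): return np.array(c)+SH*Z-Rs.apply(GP)
def rel(P,Rm,P0,R0): return np.r_[R0.inv().apply(P-P0)*1000,np.degrees((R0.inv()*Rm).as_rotvec())]
E
python3 - <<'E'
from plan import *
p,m=fit(); q0=data()[-1][0]
n=(Z-up)/2**.5
go(tv(seat2)-R2.apply([0,0,.06]),R2)
qA,e=ik(tv(seat2),R2,p,q0); print("A",qA,e)
qA1,e=ik(tv(seat2+.05*n),R2,p,qA); print("A1",qA1,e)
qA2,e=ik(tv(seat2+.05*n+[-.03,0,.10]),R2,p,qA1); print("A2",qA2,e)
g=np.array([-1.18,.35,1.9,1.6,1.3,-.66])
for nm,c in (("B",(.53,-.335,.20)),("C",(.53,-.335,.07)),("D",(.5245,-.425,.07)),("E",(.5245,-.425,.125))):
    g,e=ik(ts(c),Rs,p,g); print(nm,g,e,ts(c))
E
```

```text
ROW [2.1, -0.1, 25.3] [-0.01, -14.73, -0.06] |t| 25.0 |r| 14.7
A [-0.47185885  0.02393844  2.0020216  -0.06490688  0.5941553   1.68757702] 2.4054389873906613e-13
A1 [-0.4665197  -0.11584664  2.06831196 -0.06297378  0.66781144  1.68787126] 2.994898794417914e-14
A2 [-0.49628563 -0.31614049  2.05728747 -0.03136122  0.8775929   1.63264016] 8.645711780955765e-10
B [-1.08893484 -0.00365433  2.12977764  1.49937334  1.17585921 -0.5002547 ] 5.959742941765155e-14 [ 0.56805005 -0.32829075  0.18364724]
C [-1.08893484  0.29665171  2.10297037  1.61475898  1.17207427 -0.79693313] 2.439650518506841e-15 [ 0.56805005 -0.32829075  0.05364724]
D [-1.17494649  0.41575282  1.93391307  1.53340328  1.23160893 -0.74321136] 1.5588009199113087e-11 [ 0.56255005 -0.41829075  0.05364724]
E [-1.17494649  0.29999259  1.95301844  1.49960816  1.23685863 -0.64095751] 4.047318060658494e-15 [ 0.56255005 -0.41829075  0.10864724]
```

Emit:
{"name": "play_rows", "arguments": {
  "steps": [
    [[1, 0, 12, 0, -7, 0], [2, 0, 25, 0, -14.7, 0], [2, 0, 25, 0, -14.7, 0], [2, 0, 25, 0, -14.7, 0], [-2, 0, 40, 0, -14.7, 0], [-6, 0, 55, 0, -14.7, 0], [-10, 0, 70, 0, -14.7, 0], [-12, 0, 78, 0, -14.7, 0], [-13, 0, 82, 0, -14.7, 0], [-13, 0, 83, 0, -14.7, 0], [-13, 0, 83, 0, -14.7, 0]]
  ]
}}

```text
time: 10.32
tool_pos: [0.6219, -0.2462, 0.0514]
tool_rot: [0.07, 0.93, -0.26, 0.251]
contact_force: [-0.2, 0.4, -0.2]
gripper_width: 0.601
grasp_force: 0.0
```

```bash
python3 - <<'E'
from plan import *
s=show(); go(tv(seat2),R2)
E
```

```text
t10.32 q [-0.4719  0.0199  2.0034 -0.0642  0.5941  1.6878] p [ 0.6219 -0.2462  0.0514] R [[0.739, -0.518, 0.43], [-0.449, -0.855, -0.26], [0.502, -0.001, -0.865]] F [-0.1854  0.3805 -0.1979] T [ 0.1477  0.1857 -0.0054] w 0.6014132792803448 g 0.0
ROW [-0.8, 0.1, 1.6] [-0.03, -0.15, -0.05] |t| 2.0 |r| 0.2
```

Well placed, so I close the fingers.

Emit:
{"name": "play_rows", "arguments": {
  "steps": [
    [[0, 0, 1, 0, 0, 0], [0, 0, 1, 0, 0, 0], [0, 0, 1, 0, 0, 0], [0, 0, 1, 0, 0, 0], [0, 0, 1, 0, 0, 0], [0, 0, 1, 0, 0, 0], [0, 0, 1, 0, 0, 0]]
  ],
  "claw": -1
}}

```text
time: 10.9
tool_pos: [0.6227, -0.2468, 0.0517]
tool_rot: [0.07, 0.93, -0.26, 0.251]
contact_force: [-6.2, 0.9, 6.4]
gripper_width: 0.363
grasp_force: 60.0
```

```bash
python3 - <<'E'
from plan import *
s=show(); p,m=fit(); P0=s["tool_pos"]; R0=rot(s["tool_rot"]); q0=s["joint_pos"]
# spacer in tool
print("spacer centre in tool",R0.inv().apply(seat2-P0)*1000,"axis",R0.inv().apply(ax))
n=(Z-up)/2**.5
for d in (n*.05, n*.05+[-.03,0,.10]): print("lift row",rel(P0+d,R0,P0,R0).round(1))
# joint path
P2=P0+n*.05+[-.03,0,.10]; qa,e=ik(P2,R0,p,q0); qb,e2=ik(ts((.53,-.335,.20)),Rs,p,np.array([-1.09,0,2.13,1.5,1.18,-.5])); print(e,e2)
N=22; Q=[qa+(qb-qa)*k/N for k in range(N+1)]; F=[fk(q,p) for q in Q]
for k in range(N+1):
    c=F[k][0]+F[k][1].apply([.003,0,-.040]); 
    st=np.degrees((F[k-1][1].inv()*F[k][1]).magnitude()) if k else 0
    print(k,"spacer",c.round(3),"a",F[k][1].apply(R0.inv().apply(ax)).round(2),"wristc",(F[k][0]-F[k][1].apply([0,0,.3])).round(2),"step",round(st,1))
E
```

```text
t10.90 q [-0.4721  0.0214  2.0015 -0.0646  0.5938  1.6877] p [ 0.6227 -0.2468  0.0517] R [[0.739, -0.518, 0.43], [-0.448, -0.855, -0.26], [0.503, -0.001, -0.864]] F [-6.2302  0.9462  6.4   ] T [ 0.1259  0.6425 -0.0988] w 0.36341542167469315 g 59.96236545033753
spacer centre in tool [  4.1127  -0.0392 -40.1759] axis [ 0.9668 -0.0007 -0.2555]
lift row [-12.8  -0.  -48.3   0.    0.    0. ]
lift row [  15.4   15.5 -147.7    0.     0.     0. ]
2.8266956977587065e-12 3.160092968663951e-14
0 spacer [ 0.547 -0.219  0.223] a [ 0.6  -0.37  0.71] wristc [ 0.43 -0.15  0.45] step 0
1 spacer [ 0.544 -0.219  0.211] a [ 0.63 -0.36  0.68] wristc [ 0.43 -0.16  0.44] step 3.4
2 spacer [ 0.542 -0.219  0.199] a [ 0.66 -0.35  0.67] wristc [ 0.43 -0.18  0.43] step 3.3
3 spacer [ 0.539 -0.219  0.189] a [ 0.67 -0.34  0.65] wristc [ 0.43 -0.19  0.42] step 3.3
4 spacer [ 0.538 -0.218  0.181] a [ 0.69 -0.33  0.64] wristc [ 0.42 -0.2   0.41] step 3.3
5 spacer [ 0.536 -0.218  0.173] a [ 0.7  -0.32  0.64] wristc [ 0.42 -0.21  0.4 ] step 3.2
6 spacer [ 0.536 -0.218  0.167] a [ 0.7  -0.31  0.65] wristc [ 0.41 -0.22 
[... 759 characters left out ...]
-0.248  0.16 ] a [ 0.46 -0.19  0.87] wristc [ 0.35 -0.32  0.32] step 3.8
16 spacer [ 0.543 -0.257  0.164] a [ 0.4  -0.17  0.9 ] wristc [ 0.34 -0.33  0.31] step 3.9
17 spacer [ 0.543 -0.267  0.168] a [ 0.34 -0.15  0.93] wristc [ 0.33 -0.34  0.3 ] step 4.1
18 spacer [ 0.542 -0.278  0.173] a [ 0.28 -0.13  0.95] wristc [ 0.32 -0.35  0.29] step 4.2
19 spacer [ 0.541 -0.291  0.179] a [ 0.21 -0.11  0.97] wristc [ 0.31 -0.36  0.29] step 4.3
20 spacer [ 0.539 -0.304  0.185] a [ 0.14 -0.08  0.99] wristc [ 0.3  -0.36  0.28] step 4.5
21 spacer [ 0.535 -0.319  0.191] a [ 0.07 -0.04  1.  ] wristc [ 0.29 -0.37  0.27] step 4.6
22 spacer [ 0.531 -0.335  0.197] a [0. 0. 1.] wristc [ 0.28 -0.38  0.26] step 4.8
```

Emit:
{"name": "play_rows", "arguments": {
  "steps": [
    [[-2, 0, -8, 0, 0, 0], [-6, 0, -22, 0, 0, 0], [-12.8, 0, -48, 0, 0, 0], [-4, 5, -80, 0, 0, 0], [6, 10, -115, 0, 0, 0], [15, 15, -147, 0, 0, 0], [15, 15, -147, 0, 0, 0], [15, 15, -147, 0, 0, 0]]
  ]
}}

```text
time: 11.57
tool_pos: [0.5632, -0.2283, 0.1885]
tool_rot: [0.07, 0.929, -0.26, 0.253]
contact_force: [-0.4, 0.0, -3.0]
gripper_width: 0.361
grasp_force: 60.4
```

```bash
cat > plan2.py <<'E'
from plan import *
ct=np.array([.0041,0,-.0402]); at=np.array([.9668,-.0007,-.2555])
def Rup(psi):
    # tool rotation with spacer axis vertical and tool z heading psi
    th=np.arctan2(-at[2],at[0]); return tool_R(np.cos(th)*Z+np.sin(th)*h(psi),np.cos(th)*h(psi)-np.sin(th)*Z)
def tp(c,psi=PSI): return np.array(c)-Rup(psi).apply(ct)
E
python3 - <<'E'
from plan2 import *
from scipy.spatial.transform import Slerp
s=show(); p,m=fit(); print(m); P0=s["tool_pos"]; R0=rot(s["tool_rot"]); q=s["joint_pos"]
Rt=Rup(PSI); Pt=tp((.53,-.335,.20)); print(Rt.apply(at)); go(Pt,Rt)
S=Slerp([0,1],R.concatenate([R0,Rt])); N=12
c0=P0+R0.apply(ct);c1=np.array([.53,-.335,.20])
for k in range(1,N+1):
    Rk=S(k/N); Pk=c0+(c1-c0)*k/N-Rk.apply(ct); qn,e=ik(Pk,Rk,p,q); print(k,qn.round(2),"dq",np.abs(qn-q).max().round(2),"e%.4f"%e,rel(Pk,Rk,P0,R0).round(1).tolist()); q=qn
E
```

```text
t11.57 q [-0.4956 -0.3196  2.0559 -0.0311  0.8751  1.6344] p [ 0.5632 -0.2283  0.1885] R [[0.737, -0.519, 0.434], [-0.448, -0.855, -0.262], [0.506, -0.002, -0.862]] F [-0.4328  0.0436 -3.0104] T [ 0.267   0.3594 -0.0006] w 0.36063144095500793 g 60.41275218129158
3.9772279192273885e-05
[-0.0001  0.0007  1.    ]
ROW [46.4, 83.6, 30.3] [33.62, 42.75, -25.62] |t| 100.0 |r| 60.1
1 [-0.54 -0.35  2.1   0.07  0.8   1.49] dq 0.15 e0.0000 [4.6, 7.2, 3.8, 2.8, 3.6, -2.1]
2 [-0.6  -0.37  2.13  0.2   0.74  1.31] dq 0.18 e0.0000 [9.0, 14.3, 7.3, 5.6, 7.1, -4.3]
3 [-0.65 -0.38  2.16  0.36  0.7   1.11] dq 0.2 e0.0000 [13.4, 21.3, 10.6, 8.4, 10.7, -6.4]
4 [-0.71 -0.38  2.19  0.54  0.67  0.88] dq 0.23 e0.0000 [17.7, 28.2, 13.7, 11.2, 14.3, -8.5]
5 [-0.77 -0.37  2.21  0.73  0.67  0.65] dq 0.24 e0.0000 [21.9, 35.1, 16.5, 14.0, 17.8, -10.7]
6 [-0.83 -0.35  2.22  0.91  0.7   0.41] dq 0.23 e0.0000 [25.9, 42.0, 19.1, 16.8, 21.4, -12.8]
7 [-0.88 -0.32  2.23  1.08  0.75  0.2 ] dq 0.21 e0.0000 [29.8, 48.8, 21.4, 19.6, 24.9, -14.9]
8 [-0.93 -0.27  2.22  1.21  0.82  0.02] dq 0.19 e0.0000 [33.5, 55.7, 23.6, 22.4, 28.5, -17.1]
9 [-0.98 -0.22  2.21  1.32  0.9  -0.14] dq 0.16 e0.0000 [37.0, 62.6, 25.5, 25.2, 32.1, -19.2]
10 [-1.02 -0.15  2.19  1.4   0.99 -0.28] dq 0.14 e0.0000 [40.4, 69.5, 27.3, 28.0, 35.6, -21.4]
11 [-1.06 -0.08  2.16  1.46  1.09 -0.4 ] dq 0.12 e0.0000 [43.5, 76.5, 28.9, 30.8, 39.2, -23.5]
12 [-1.09 -0.01  2.13  1.5   1.18 -0.5 ] dq 0.1 e0.0000 [46.4, 83.6, 30.3, 33.6, 42.8, -25.6]
```

Emit:
{"name": "play_rows", "arguments": {
  "steps": [
    [[4.6, 7.2, 3.8, 2.8, 3.6, -2.1], [9, 14.3, 7.3, 5.6, 7.1, -4.3], [12, 18.8, 9.4, 7.4, 9.4, -5.6], [15.5, 24.7, 12, 9.8, 12.5, -7.4], [18.7, 30, 14.4, 11.9, 15.2, -9], [21.9, 35, 16.5, 14, 17.8, -10.7], [24.6, 39.7, 18.3, 15.9, 20.2, -12.1], [28, 45.4, 20.3, 18.2, 23.2, -13.8], [31.6, 52.3, 22.5, 21, 26.7, -16], [35.3, 59.2, 24.6, 23.8, 30.3, -18.2], [40.4, 69.5, 27.3, 28, 35.6, -21.4], [46.4, 83.6, 30.3, 33.6, 42.8, -25.6]]
  ]
}}

```text
time: 12.57
tool_pos: [0.5658, -0.3261, 0.1801]
tool_rot: [-0.047, 0.807, 0.046, 0.586]
contact_force: [0.9, 0.7, -2.5]
gripper_width: 0.363
grasp_force: 60.6
```

```bash
python3 - <<'E'
from plan2 import *
s=show(); R0=rot(s["tool_rot"]); print("axis",R0.apply(at),"ctr",s["tool_pos"]+R0.apply(ct))
go(tp((.53,-.335,.20)),Rup(PSI)); go(tp((.53,-.335,.07)),Rup(PSI))
t,td=vision.grab_frame("top"); sd,sdd=vision.grab_frame("side"); cv2.imwrite("pics/c7.png",np.hstack([cv2.resize(t[180:380,300:500],(400,400),interpolation=cv2.INTER_CUBIC),cv2.resize(sd[140:340,200:400],(400,400),interpolation=cv2.INTER_CUBIC)]))
E
```

```text
t12.57 q [-1.0743 -0.0523  2.1531  1.4623  1.1103 -0.4243] p [ 0.5658 -0.3261  0.1801] R [[0.309, 0.13, 0.942], [0.02, -0.991, 0.13], [0.951, -0.022, -0.308]] F [ 0.8919  0.6583 -2.4511] T [-0.1028  0.8618  0.046 ] w 0.36256769352950624 g 60.594849502667785
axis [ 0.0574 -0.0137  0.9982] ctr [ 0.5292 -0.3312  0.1964]
ROW [5.8, 2.4, -0.7] [2.08, 3.13, -1.91] |t| 6.0 |r| 4.2
ROW [-117.9, 5.3, 39.4] [2.08, 3.13, -1.91] |t| 124.0 |r| 4.2
```

View pics/c7.png

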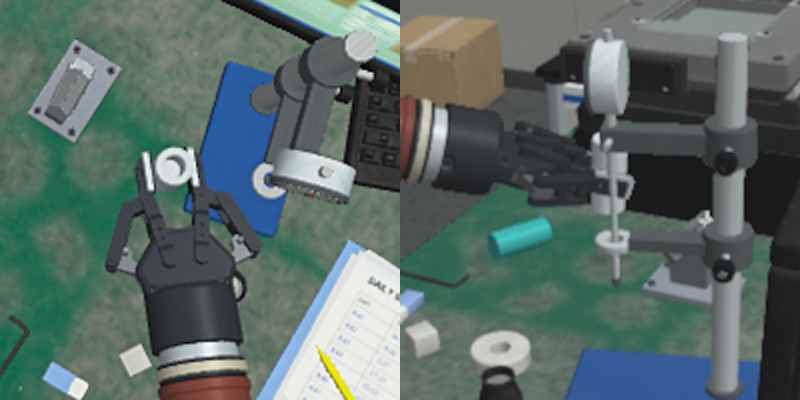

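Left (top view): the spacer is held upright at (174,165), between the V-rest and the stand, with the stop ring at (268,180). Right (side view): it is at (610,185), above ring height and still left of the spindle. I let the arm settle next.

Emit:
{"name": "play_rows", "arguments": {
  "steps": [
    [[0, 0, 0, 0, 0, 0], [0, 0, 0, 0, 0, 0], [0, 0, 0, 0, 0, 0]]
  ]
}}

```text
time: 12.92
tool_pos: [0.567, -0.327, 0.1828]
tool_rot: [-0.046, 0.809, 0.045, 0.585]
contact_force: [0.2, 0.2, -1.7]
gripper_width: 0.357
grasp_force: 60.8
```

```bash
python3 - <<'E'
from plan2 import *
s=show(); R0=rot(s["tool_rot"]); print("axis",R0.apply(at),"ctr",s["tool_pos"]+R0.apply(ct))
go(tp((.53,-.335,.20)),Rup(PSI)); go(tp((.53,-.335,.07)),Rup(PSI))
E
```

```text
t12.92 q [-1.0716 -0.0577  2.1506  1.4578  1.1042 -0.4145] p [ 0.567  -0.327   0.1828] R [[0.312, 0.127, 0.942], [0.02, -0.992, 0.127], [0.95, -0.021, -0.312]] F [ 0.1795  0.2144 -1.6669] T [-0.1322  0.7238  0.0115] w 0.3572496814959338 g 60.78474738635123
axis [ 0.0606 -0.0123  0.9981] ctr [ 0.5304 -0.332   0.1992]
ROW [2.9, 1.4, -0.9] [2.28, 3.33, -1.91] |t| 3.0 |r| 4.5
ROW [-120.6, 4.1, 39.7] [2.28, 3.33, -1.91] |t| 127.0 |r| 4.5
```

Emit:
{"name": "play_rows", "arguments": {
  "steps": [
    [[2.9, 1.4, -0.9, 2.3, 3.3, -1.9], [-18, 1.8, 6, 2.3, 3.3, -1.9], [-44, 2.4, 14, 2.3, 3.3, -1.9], [-72, 3, 24, 2.3, 3.3, -1.9], [-96, 3.5, 32, 2.3, 3.3, -1.9], [-112, 3.9, 37, 2.3, 3.3, -1.9], [-119, 4.1, 39.2, 2.3, 3.3, -1.9], [-120.6, 4.1, 39.7, 2.3, 3.3, -1.9], [-120.6, 4.1, 39.7, 2.3, 3.3, -1.9], [-120.6, 4.1, 39.7, 2.3, 3.3, -1.9]]
  ]
}}

```text
time: 13.75
tool_pos: [0.5678, -0.3301, 0.0574]
tool_rot: [-0.052, 0.789, 0.07, 0.608]
contact_force: [-0.4, 0.3, -1.7]
gripper_width: 0.359
grasp_force: 60.8
```

```bash
python3 - <<'E'
from plan2 import *
s=show(); R0=rot(s["tool_rot"]); ctr=s["tool_pos"]+R0.apply(ct); print("axis",R0.apply(at),"ctr",ctr)
go(tp((.53,-.335,.07)),Rup(PSI)); go(tp((.5245,-.425,.07)),Rup(PSI))
# true spacer pose + ring/spindle from cameras
t,td=vision.grab_frame("top"); sd,sdd=vision.grab_frame("side"); p,d,W=wrist("w8")
cv2.imwrite("pics/t8.png",t);cv2.imwrite("pics/s8.png",sd)
cv2.imwrite("pics/c8.png",np.hstack([cv2.resize(p,None,fx=.6,fy=.6),cv2.resize(sd[215:305,240:365],(400,288),interpolation=cv2.INTER_CUBIC)]))
P=cloud("top",td); m=(abs(P[...,:2]-ctr[:2]).max(-1)<.03)&(abs(P[...,2]-.105)<.008); q=P[m]; print("rim pts",len(q),"minmax mid",(q.min(0)+q.max(0))/2,q.max(0)-q.min(0))
E
```

```text
t13.75 q [-1.0918  0.2922  2.102   1.6146  1.1765 -0.7946] p [ 0.5678 -0.3301  0.0574] R [[0.25, 0.173, 0.953], [0.046, -0.985, 0.167], [0.967, 0.002, -0.254]] F [-0.3778  0.3004 -1.7113] T [-0.1623  0.7547 -0.0176] w 0.35859907869231034 g 60.80450976267457
axis [-0.0018  0.0026  1.    ] ctr [ 0.5306 -0.3367  0.0716]
ROW [-1.7, -1.8, 0.2] [0.05, -0.07, 0.12] |t| 2.0 |r| 0.1
ROW [-7.2, 85.9, -20.1] [0.05, -0.07, 0.12] |t| 89.0 |r| 0.1
rim pts 151 minmax mid [ 0.5313 -0.3362  0.1045] [0.0315 0.0311 0.0124]
```

View pics/c8.png

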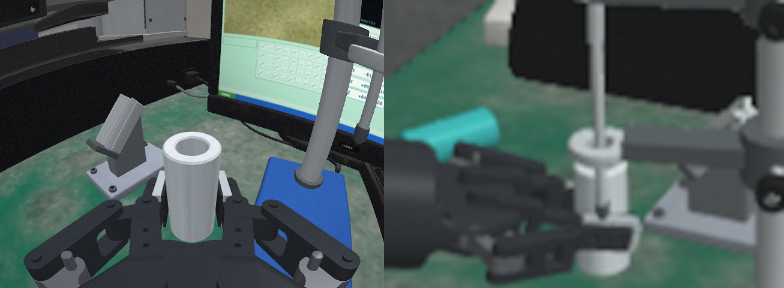

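The wrist view shows the spacer upright with its mouth at (190,145), the V-rest empty at (115,140), and the spindle tip at (362,132), to the right. In the side view the tip is at (603,205). Now I refine the spindle axis.

```bash
python3 - <<'E'
from plan2 import *
print("side tip",ray("side",(308.3,278.5),.120))
td=np.load("pics/top0.npy");sd=np.load("pics/side0.npy"); g=np.array([.5245,-.425])
for n,d in(("top",td),("side",sd)):
    P=cloud(n,d); r=np.linalg.norm(P[...,:2]-g,axis=-1)
    m=(r<.024)&(P[...,2]>.150)&(P[...,2]<.176); q=P[m]; print(n,len(q),q.min(0),q.max(0))
    m=(r<.012)&(P[...,2]>.118)&(P[...,2]<.150); q=P[m]; print(" spindle",len(q),q.mean(0) if len(q) else "")
    m=(r<.012)&(P[...,2]>.175)&(P[...,2]<.22); q=P[m]; print(" spindle above",len(q),q.mean(0) if len(q) else "")
W=wcloud(np.load("pics/w8.npy"),np.load("pics/w8_T.npy")); d=np.load("pics/w8.npy")
r=np.linalg.norm(W[...,:2]-g,axis=-1); m=(r<.015)&(W[...,2]>.116)&(W[...,2]<.15)&(d>0); q=W[m]; print("wrist spindle",len(q),q.mean(0),q.min(0),q.max(0),np.argwhere(m).mean(0))
T=np.load("pics/w8_T.npy"); print("cam",T[:3,3])
# fit circle to ring bright top pixels in top image
t=cv2.imread("pics/t8.png"); P=cloud("top",td); c=proj("top",[.5245,-.425,.168]); print("ring px",c)
E
```

```text
side tip [ 0.52651329 -0.41173553  0.12      ]
top 188 [ 0.50928244 -0.43768879  0.15249325] [ 0.54755099 -0.40892902  0.17532267]
 spindle 1 [ 0.52276275 -0.42502788  0.1430261 ]
 spindle above 0 
side 241 [ 0.50849152 -0.44513072  0.15042004] [ 0.54782233 -0.41001087  0.17519787]
 spindle 60 [ 0.52452216 -0.4291961   0.13478127]
 spindle above 88 [ 0.52458828 -0.42911574  0.19926645]
wrist spindle 1829 [ 0.52161408 -0.4249152   0.13556724] [ 0.51804873 -0.4304962   0.11998666] [ 0.52693648 -0.42118691  0.14992905] [195.02077638 609.92236195]
cam [ 0.42979259 -0.35481725  0.16977025]
ring px [434.92984305 269.62644845]
```

Emit:
{"name": "play_rows", "arguments": {
  "steps": [
    [[-3, 18, -4, 0, 0, 0], [-5, 40, -9, 0, 0, 0], [-6, 62, -14, 0, 0, 0], [-7, 78, -18, 0, 0, 0], [-7.2, 85, -20, 0, 0, 0], [-7.2, 87, -20.3, 0, 0, 0], [-7.2, 87, -20.3, 0, 0, 0], [-7.2, 87, -20.3, 0, 0, 0]]
  ]
}}

```text
time: 14.57
tool_pos: [0.5608, -0.4177, 0.0531]
tool_rot: [-0.054, 0.789, 0.069, 0.608]
contact_force: [-0.4, -0.1, -2.2]
gripper_width: 0.36
grasp_force: 60.8
```

```bash
python3 - <<'E'
from plan2 import *
s=show(); R0=rot(s["tool_rot"]); ctr=s["tool_pos"]+R0.apply(ct); print("axis",R0.apply(at),"ctr",ctr)
go(tp((.5245,-.4262,.070)),Rup(PSI)); go(tp((.5245,-.4262,.1)),Rup(PSI)); go(tp((.5245,-.4262,.125)),Rup(PSI))
sd,sdd=vision.grab_frame("side"); p,d,W=wrist("w9")
r=np.linalg.norm(W[...,:2]-[.5245,-.426],axis=-1); m=(r<.015)&(W[...,2]>.117)&(W[...,2]<.15)&(d>0); q=W[m]; print("wrist spindle",len(q),q.mean(0))
m=(r<.022)&(abs(W[...,2]-.104)<.004)&(d>0); q=W[m]; print("rim",len(q),(q.min(0)+q.max(0))/2,q.max(0)-q.min(0))
cv2.imwrite("pics/c9.png",np.hstack([cv2.resize(p[60:320,180:460],(430,400)),cv2.resize(sd[210:330,260:360],(333,400),interpolation=cv2.INTER_CUBIC)]))
E
```

```text
t14.57 q [-1.178   0.417   1.9362  1.5345  1.2363 -0.7458] p [ 0.5608 -0.4177  0.0531] R [[0.252, 0.174, 0.952], [0.043, -0.985, 0.169], [0.967, -0.002, -0.256]] F [-0.386  -0.1214 -2.2071] T [-0.1749  0.8308 -0.0407] w 0.3604536586031152 g 60.83590501919389
axis [ 0.0005 -0.0012  1.    ] ctr [ 0.5236 -0.4243  0.0673]
ROW [2.8, 2.0, -0.2] [-0.04, 0.02, -0.11] |t| 3.0 |r| 0.1
ROW [31.8, 2.0, -7.8] [-0.04, 0.02, -0.11] |t| 33.0 |r| 0.1
ROW [55.9, 1.9, -14.2] [-0.04, 0.02, -0.11] |t| 58.0 |r| 0.1
wrist spindle 2232 [ 0.5213 -0.4269  0.1356]
rim 2760 [ 0.5223 -0.4249  0.1011] [0.0324 0.0318 0.0023]
```

View pics/c9.png

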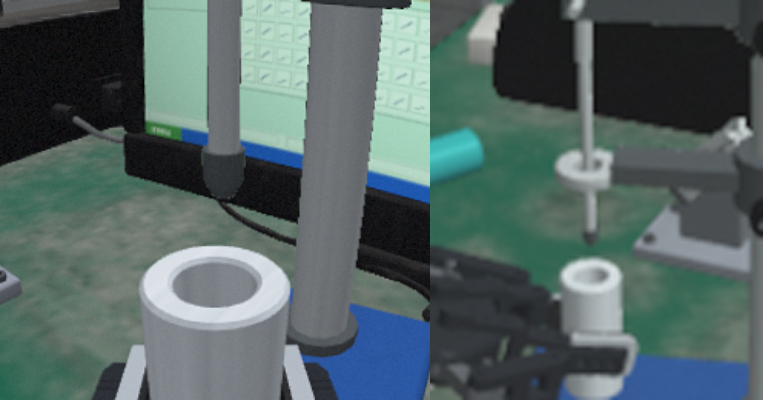

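The spindle tip is at (224,190), just over the mouth centre at (216,283), so about 2 mm to tool +y as measured. I correct that and raise gently.

Emit:
{"name": "play_rows", "arguments": {
  "steps": [
    [[1, 1, 0, 0, 0, 0], [2.8, 2, -0.2, 0, 0, 0], [2.8, 2, -0.2, 0, 0, 0], [8, 2, -1.6, 0, 0, 0], [14, 2, -3.2, 0, 0, 0], [20, 2, -4.8, 0, 0, 0], [26, 2, -6.3, 0, 0, 0], [31.8, 2, -7.8, 0, 0, 0], [31.8, 2, -7.8, 0, 0, 0], [31.8, 2, -7.8, 0, 0, 0]]
  ]
}}

```text
time: 15.5
tool_pos: [0.562, -0.4212, 0.0869]
tool_rot: [-0.053, 0.789, 0.069, 0.608]
contact_force: [-0.4, 0.2, -2.1]
gripper_width: 0.364
grasp_force: 60.9
```

```bash
python3 - <<'E'
from plan2 import *
s=show(); R0=rot(s["tool_rot"]); ctr=s["tool_pos"]+R0.apply(ct); print("axis",R0.apply(at),"ctr",ctr)
go(tp((.5245,-.4262,.120)),Rup(PSI)); go(tp((.5245,-.4262,.125)),Rup(PSI))
p,d,W=wrist("w10")
r=np.linalg.norm(W[...,:2]-[.5245,-.426],axis=-1); m=(r<.010)&(W[...,2]>.14)&(W[...,2]<.156)&(d>0); q=W[m]; print("wrist spindle",len(q),q.mean(0))
m=(r<.022)&(abs(W[...,2]-.133)<.004)&(d>0); q=W[m]; print("rim",len(q),(q.min(0)+q.max(0))/2,q.max(0)-q.min(0),np.median(q,0))
E
```

```text
t15.50 q [-1.1784  0.3502  1.9423  1.5146  1.2384 -0.6841] p [ 0.562  -0.4212  0.0869] R [[0.252, 0.173, 0.952], [0.045, -0.985, 0.167], [0.967, 0.0, -0.255]] F [-0.3565  0.2268 -2.1045] T [-0.1033  0.7775  0.028 ] w 0.3644070140296539 g 60.86321135982871
axis [-0.0003  0.0011  1.    ] ctr [ 0.5247 -0.4277  0.1011]
ROW [18.3, -1.6, -4.8] [0.05, -0.01, 0.01] |t| 19.0 |r| 0.1
ROW [23.1, -1.6, -6.0] [0.05, -0.01, 0.01] |t| 24.0 |r| 0.1
wrist spindle 797 [ 0.5215 -0.4269  0.1474]
rim 4704 [ 0.5236 -0.4286  0.133 ] [0.0332 0.0319 0.008 ] [ 0.5175 -0.4295  0.1343]
```

Emit:
{"name": "play_rows", "arguments": {
  "steps": [
    [[0, -1.2, 0, 0, 0, 0], [4, -1.2, -1.1, 0, 0, 0], [8, -1.2, -2.1, 0, 0, 0], [12, -1.2, -3.2, 0, 0, 0], [15, -1.2, -4, 0, 0, 0], [16.5, -1.2, -4.4, 0, 0, 0], [16.5, -1.2, -4.4, 0, 0, 0], [16.5, -1.2, -4.4, 0, 0, 0]]
  ]
}}

```text
time: 16.22
tool_pos: [0.5616, -0.4198, 0.1033]
tool_rot: [-0.053, 0.789, 0.069, 0.608]
contact_force: [0.4, 0.4, -2.6]
gripper_width: 0.359
grasp_force: 60.9
```

```bash
python3 - <<'E'
from plan2 import *
F=[]
s=show(); R0=rot(s["tool_rot"]); ctr=s["tool_pos"]+R0.apply(ct); print("axis",R0.apply(at),"ctr",ctr)
go(tp((.5245,-.4262,.125)),Rup(PSI))
p,d,W=wrist("w11"); s2=show()
r=np.linalg.norm(W[...,:2]-[.5245,-.4265],axis=-1); m=(r<.024)&(W[...,2]>.1545)&(W[...,2]<.175)&(d>0); q=W[m]; print("ring",len(q),q.min(0),q.max(0))
m=(r<.022)&(abs(W[...,2]-.151)<.003)&(d>0); q=W[m]; print("rim",len(q),(q.min(0)+q.max(0))/2,q.max(0)-q.min(0),np.median(q,0))
E
```

```text
t16.22 q [-1.178   0.3138  1.9502  1.5047  1.2399 -0.6529] p [ 0.5616 -0.4198  0.1033] R [[0.252, 0.173, 0.952], [0.044, -0.985, 0.167], [0.967, -0.001, -0.256]] F [ 0.4472  0.431  -2.6102] T [-0.0975  0.8213 -0.0012] w 0.3587584239759201 g 60.86324458010495
axis [0.0002 0.0001 1.    ] ctr [ 0.5244 -0.4263  0.1176]
ROW [7.2, -0.1, -1.8] [0.03, 0.01, -0.05] |t| 7.0 |r| 0.1
t16.27 q [-1.1779  0.3141  1.9504  1.5047  1.24   -0.6529] p [ 0.5616 -0.4196  0.103 ] R [[0.252, 0.173, 0.952], [0.043, -0.985, 0.167], [0.967, -0.001, -0.256]] F [ 0.0706  0.245  -2.0884] T [-0.1491  0.7978  0.0173] w 0.35865981636275424 g 60.863269893452525
ring 7687 [ 0.5056 -0.4435  0.1598] [ 0.5485 -0.4098  0.175 ]
rim 2700 [ 0.5187 -0.4272  0.1502] [0.024  0.0319 0.0044] [ 0.5138 -0.429   0.1509]
```

Emit:
{"name": "play_rows", "arguments": {
  "steps": [
    [[1, 0, -0.25, 0, 0, 0], [2, 0, -0.5, 0, 0, 0], [3, 0, -0.8, 0, 0, 0], [4, 0, -1, 0, 0, 0], [4, 0, -1, 0, 0, 0], [4, 0, -1, 0, 0, 0]]
  ]
}}

```text
time: 16.77
tool_pos: [0.5616, -0.4196, 0.1069]
tool_rot: [-0.053, 0.79, 0.068, 0.608]
contact_force: [0.9, -0.4, -3.3]
gripper_width: 0.361
grasp_force: 60.8
```

Emit:
{"name": "play_rows", "arguments": {
  "steps": [
    [[0.7, 0, -0.2, 0, 0, 0], [1.4, 0, -0.4, 0, 0, 0], [1.9, 0, -0.5, 0, 0, 0], [1.9, 0, -0.5, 0, 0, 0], [1.9, 0, -0.5, 0, 0, 0]]
  ]
}}

```text
time: 17.18
tool_pos: [0.5616, -0.4196, 0.1091]
tool_rot: [-0.053, 0.789, 0.068, 0.608]
contact_force: [0.2, -0.6, -3.6]
gripper_width: 0.36
grasp_force: 60.8
```

Emit:
{"name": "play_rows", "arguments": {
  "steps": [
    [[0.3, 0, 0, 0, 0, 0], [0.6, 0, -0.1, 0, 0, 0], [0.6, 0, -0.1, 0, 0, 0], [0.6, 0, -0.1, 0, 0, 0]]
  ]
}}

```text
time: 17.52
tool_pos: [0.5617, -0.4196, 0.1098]
tool_rot: [-0.053, 0.789, 0.068, 0.608]
contact_force: [0.3, 0.3, -3.7]
gripper_width: 0.363
grasp_force: 60.9
```

Emit:
{"name": "play_rows", "arguments": {
  "steps": [
    [[0.3, 0, 0, 0, 0, 0], [0.6, 0, -0.1, 0, 0, 0], [0.6, 0, -0.1, 0, 0, 0], [0.6, 0, -0.1, 0, 0, 0]]
  ]
}}

```text
time: 17.85
tool_pos: [0.5618, -0.4196, 0.1104]
tool_rot: [-0.053, 0.789, 0.068, 0.608]
contact_force: [-0.9, 0.1, -4.4]
gripper_width: 0.363
grasp_force: 60.9
```

Emit:
{"name": "play_rows", "arguments": {
  "steps": [
    [[0.3, 0, 0, 0, 0, 0], [0.5, 0, -0.1, 0, 0, 0], [0.5, 0, -0.1, 0, 0, 0], [0.5, 0, -0.1, 0, 0, 0]]
  ]
}}

```text
time: 18.18
tool_pos: [0.5618, -0.4196, 0.111]
tool_rot: [-0.053, 0.789, 0.068, 0.608]
contact_force: [-1.2, -0.1, -4.8]
gripper_width: 0.36
grasp_force: 60.9
```

Emit:
{"name": "play_rows", "arguments": {
  "steps": [
    [[0.3, 0, 0, 0, 0, 0], [0.5, 0, -0.1, 0, 0, 0], [0.5, 0, -0.1, 0, 0, 0], [0.5, 0, -0.1, 0, 0, 0]]
  ]
}}

```text
time: 18.52
tool_pos: [0.5619, -0.4196, 0.1115]
tool_rot: [-0.053, 0.789, 0.068, 0.608]
contact_force: [-0.7, 0.7, -3.3]
gripper_width: 0.359
grasp_force: 60.9
```

Emit:
{"name": "play_rows", "arguments": {
  "steps": [
    [[0.3, 0, 0, 0, 0, 0], [0.5, 0, -0.1, 0, 0, 0], [0.5, 0, -0.1, 0, 0, 0], [0.5, 0, -0.1, 0, 0, 0]]
  ]
}}

```text
time: 18.85
tool_pos: [0.5619, -0.4196, 0.112]
tool_rot: [-0.053, 0.789, 0.068, 0.608]
contact_force: [-0.8, 0.2, -4.3]
gripper_width: 0.357
grasp_force: 60.8
```

Emit:
{"name": "play_rows", "arguments": {
  "steps": [
    [[0.3, 0, 0, 0, 0, 0], [0.5, 0, -0.1, 0, 0, 0], [0.5, 0, -0.1, 0, 0, 0], [0.5, 0, -0.1, 0, 0, 0]]
  ]
}}

```text
time: 19.18
tool_pos: [0.5618, -0.4196, 0.112]
tool_rot: [-0.053, 0.79, 0.068, 0.607]
contact_force: [1.6, -0.1, -7.0]
gripper_width: 0.362
grasp_force: 60.6
```

Emit:
{"name": "play_rows", "arguments": {
  "steps": [
    [[0.3, 0, -0.1, 0, 0, 0], [0.3, 0, -0.1, 0, 0, 0], [0.3, 0, -0.1, 0, 0, 0], [0.3, 0, -0.1, 0, 0, 0]]
  ]
}}

```text
time: 19.52
tool_pos: [0.5618, -0.4196, 0.112]
tool_rot: [-0.053, 0.79, 0.068, 0.607]
contact_force: [2.4, -2.3, -10.6]
gripper_width: 0.362
grasp_force: 60.3
```

```bash
python3 - <<'E'
from plan2 import *
s=show(); R0=rot(s["tool_rot"]); print("axis",R0.apply(at),"ctr",s["tool_pos"]+R0.apply(ct))
p,d,W=wrist("w12"); sd,sdd=vision.grab_frame("side"); t,_=vision.grab_frame("top"); s=show()
r=np.linalg.norm(W[...,:2]-[.5245,-.4265],axis=-1)
# side wall of spacer: tilt by regression of near surface
m=(r<.02)&(W[...,2]>.135)&(W[...,2]<.156)&(d>0); q=W[m]; print("wall",len(q),q.min(0),q.max(0))
for a in (.137,.142,.147,.152):
    k=q[abs(q[:,2]-a)<.0025]; print(a,len(k),k.min(0),k.max(0),"ymid",(k[:,1].min()+k[:,1].max())/2)
cv2.imwrite("pics/c12.png",np.hstack([cv2.resize(p[30:290,180:460],(430,400)),cv2.resize(sd[150:310,250:383],(333,400),interpolation=cv2.INTER_CUBIC)]))
E
```

```text
t19.52 q [-1.1774  0.2952  1.9526  1.4985  1.2396 -0.6345] p [ 0.5618 -0.4196  0.112 ] R [[0.253, 0.172, 0.952], [0.043, -0.985, 0.167], [0.966, -0.002, -0.257]] F [  2.4473  -2.3421 -10.562 ] T [-0.3787  1.9983 -0.3864] w 0.3615831703539127 g 60.30613943003118
axis [ 0.0016 -0.0006  1.    ] ctr [ 0.5245 -0.4261  0.1262]
t19.67 q [-1.1774  0.2953  1.9526  1.4985  1.2396 -0.6344] p [ 0.5617 -0.4196  0.1119] R [[0.253, 0.172, 0.952], [0.043, -0.985, 0.167], [0.966, -0.002, -0.257]] F [  3.4116  -2.2708 -12.3911] T [-0.3647  2.0911 -0.5058] w 0.361798067183019 g 60.21591570228338
wall 4413 [ 0.5068 -0.4461  0.135 ] [ 0.5243 -0.4081  0.156 ]
0.137 903 [ 0.5069 -0.4461  0.135 ] [ 0.5243 -0.4081  0.1395] ymid -0.427103456405424
0.142 967 [ 0.507  -0.4429  0.1395] [ 0.5238 -0.412   0.1445] ymid -0.4274060270473985
0.147 1045 [ 0.5071 -0.4428  0.1445] [ 0.5242 -0.4121  0.1495] ymid -0.42743899912573646
0.152 1135 [ 0.5071 -0.4428  0.1495] [ 0.5235 -0.4122  0.1545] ymid -0.4274932569155768
```

View pics/c12.png

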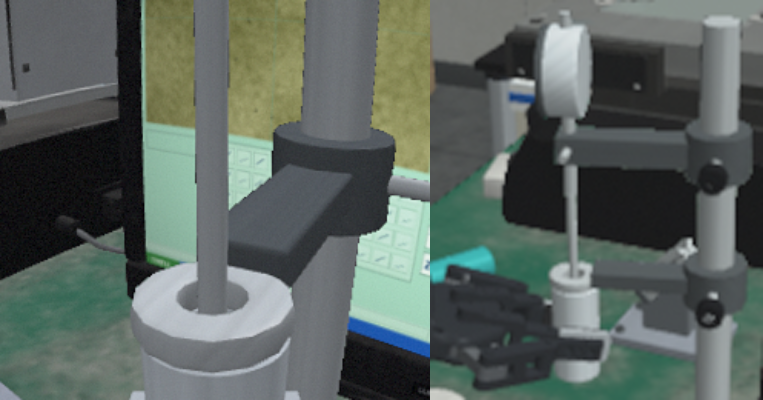

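The spacer's wall is vertical and its rim sits flush on the ring, with the spindle inside the hole. The push is a little high, so I ease it by 0.3 mm and watch whether it stays steady.

Emit:
{"name": "play_rows", "arguments": {
  "steps": [
    [[-0.3, 0, 0.1, 0, 0, 0], [-0.3, 0, 0.1, 0, 0, 0], [-0.3, 0, 0.1, 0, 0, 0], [-0.3, 0, 0.1, 0, 0, 0]]
  ]
}}

```text
time: 20.0
tool_pos: [0.5618, -0.4196, 0.112]
tool_rot: [-0.053, 0.79, 0.068, 0.607]
contact_force: [2.8, -2.4, -12.1]
gripper_width: 0.363
grasp_force: 60.3
```

Emit:
{"name": "play_rows", "arguments": {
  "steps": [
    [[0, 0, 0, 0, 0, 0], [0, 0, 0, 0, 0, 0], [0, 0, 0, 0, 0, 0], [0, 0, 0, 0, 0, 0], [0, 0, 0, 0, 0, 0], [0, 0, 0, 0, 0, 0], [0, 0, 0, 0, 0, 0], [0, 0, 0, 0, 0, 0]]
  ]
}}

```text
time: 20.67
tool_pos: [0.5618, -0.4196, 0.112]
tool_rot: [-0.053, 0.79, 0.068, 0.607]
contact_force: [3.6, -3.7, -14.6]
gripper_width: 0.359
grasp_force: 60.1
```

Emit:
{"name": "play_rows", "arguments": {
  "steps": [
    [[-0.4, 0, 0.1, 0, 0, 0], [-0.4, 0, 0.1, 0, 0, 0], [-0.4, 0, 0.1, 0, 0, 0], [-0.4, 0, 0.1, 0, 0, 0]]
  ]
}}

```text
time: 21.0
tool_pos: [0.5619, -0.4195, 0.112]
tool_rot: [-0.053, 0.789, 0.068, 0.608]
contact_force: [1.7, -2.5, -14.3]
gripper_width: 0.36
grasp_force: 60.3
```

Emit:
{"name": "play_rows", "arguments": {
  "steps": [
    [[0, 0, 0, 0, 0, 0], [0, 0, 0, 0, 0, 0], [0, 0, 0, 0, 0, 0], [0, 0, 0, 0, 0, 0], [0, 0, 0, 0, 0, 0], [0, 0, 0, 0, 0, 0]]
  ]
}}

```text
time: 21.5
tool_pos: [0.5619, -0.4196, 0.112]
tool_rot: [-0.053, 0.789, 0.068, 0.608]
contact_force: [0.9, -2.9, -14.4]
gripper_width: 0.36
grasp_force: 60.4
```

Emit:
{"name": "play_rows", "arguments": {
  "steps": [
    [[-0.4, 0, 0.1, 0, 0, 0], [-0.4, 0, 0.1, 0, 0, 0], [-0.4, 0, 0.1, 0, 0, 0], [-0.4, 0, 0.1, 0, 0, 0], [-0.4, 0, 0.1, 0, 0, 0], [-0.4, 0, 0.1, 0, 0, 0]]
  ]
}}

```text
time: 22.0
tool_pos: [0.5619, -0.4196, 0.1121]
tool_rot: [-0.053, 0.789, 0.069, 0.608]
contact_force: [-1.4, -1.8, -10.0]
gripper_width: 0.358
grasp_force: 60.7
```

Emit:
{"name": "play_rows", "arguments": {
  "steps": [
    [[0.1, 0, 0, 0, 0, 0], [0.1, 0, 0, 0, 0, 0], [0.1, 0, 0, 0, 0, 0], [0.1, 0, 0, 0, 0, 0]]
  ]
}}

```text
time: 22.33
tool_pos: [0.562, -0.4196, 0.1121]
tool_rot: [-0.053, 0.789, 0.069, 0.608]
contact_force: [-1.7, -0.1, -9.4]
gripper_width: 0.362
grasp_force: 60.9
```

Emit:
{"name": "play_rows", "arguments": {
  "steps": [
    [[0.25, 0, 0, 0, 0, 0], [0.25, 0, 0, 0, 0, 0], [0.25, 0, 0, 0, 0, 0]]
  ]
}}

```text
time: 22.58
tool_pos: [0.562, -0.4196, 0.112]
tool_rot: [-0.053, 0.789, 0.068, 0.608]
contact_force: [-2.0, -0.4, -8.9]
gripper_width: 0.362
grasp_force: 60.9
```

Emit:
{"name": "play_rows", "arguments": {
  "steps": [
    [[0, 0, 0, 0, 0, 0], [0, 0, 0, 0, 0, 0], [0, 0, 0, 0, 0, 0], [0, 0, 0, 0, 0, 0], [0, 0, 0, 0, 0, 0], [0, 0, 0, 0, 0, 0], [0, 0, 0, 0, 0, 0], [0, 0, 0, 0, 0, 0], [0, 0, 0, 0, 0, 0], [0, 0, 0, 0, 0, 0]]
  ]
}}

```text
time: 23.42
tool_pos: [0.562, -0.4196, 0.112]
tool_rot: [-0.053, 0.789, 0.068, 0.608]
contact_force: [-3.6, 0.4, -8.5]
gripper_width: 0.363
grasp_force: 61.0
```

The push is steady at about 5 N on the ring and the spacer is upright. I hand in.

```bash
python3 - <<'E'
from plan2 import *
s=show(); R0=rot(s["tool_rot"]); print("axis",R0.apply(at),"ctr",s["tool_pos"]+R0.apply(ct))
print(order.job_done())
E
```

```text
t23.42 q [-1.1773  0.2964  1.952   1.4997  1.2407 -0.636 ] p [ 0.562  -0.4196  0.112 ] R [[0.252, 0.173, 0.952], [0.043, -0.985, 0.167], [0.967, -0.001, -0.256]] F [-3.6459  0.3581 -8.465 ] T [-0.2479  1.8052  0.0712] w 0.36287752701114584 g 60.97802083007991
axis [ 0.0001 -0.0003  1.    ] ctr [ 0.5247 -0.4262  0.1263]
the job is handed in; nothing more can be done
None
```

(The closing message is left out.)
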